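Set the coffee corner in order

ROBOT

A 6-joint arm with a two-finger parallel gripper is mounted at the origin on the work surface. World frame = base frame: x ahead of the robot, y to its left, z up, the work surface at z = 0. Lengths are in m, angles in degrees, forces in N, time in s.
With the tool pointing down it reaches from about 0.25 to 0.775 m from the base axis. Payload 4 kg.
Tool frame: the origin (TCP) lies on the centre line of the jaws, within the pads' length; the fingertips stand 8 mm ahead of it and the grasp point (between the pads) lies 11 mm behind it; z points along the fingers, y is the line along which they close (so a half turn about z gives the same grasp; the last joint's range is limited). The gripper opens to 94 mm and grips with 3 to 60 N. Pads are 16 mm wide; open, the fingers measure 119 mm over their backs; the gripper's body (75 mm by 177 mm) begins 78 mm behind the grasp point.
Start: joints at [-73.115, 4.996, 78.535, -0, 96.463, -5.907], TCP at [0.213, -0.507, 0.214] pointing down, gripper open.
Joint ranges: [-177.83, 177.83], [-43.37, 116.18], [15.69, 146.23], [-61.86, 241.86], [9.47, 152.12], [-147.06, 147.06]. Speed limits (degrees/s): [159.86, 159.86, 180, 180, 180, 180].

INTERFACE

Orientations are given as [roll, pitch, yaw] about the fixed x, y, z axes, in that order (R = Rz(yaw) Ry(pitch) Rx(roll)).
In Python, from station import robot, optics, models gives the robot as it stands.
- The arm moves only by the shell command python3 -m creep 'ROWS' [FORCE]. ROWS is JSON, one flat list of numbers, 5 for each row, row after row: the opening, from 0 (shut) to 1 (fully open), then the shift along the tool's x, y, z in units of 250 mm (1.0 is 250 mm), then the turn about the tool's z in units of 45 degrees (1.0 is 45 degrees). In form: [grip, tx, ty, tz, turn, grip, tx, ty, tz, turn, ...]. A call has 1 to 5 rows; each row shifts and turns the commanded pose from where the row before left it, along the tool's axes as they then stand; what a row does not reach is not made up. A row lasts 1/10 s, in which the tool goes at most 50 mm and 8.59 degrees, less where a joint would pass 70% of its speed; a pose out of reach is approached as far as the arm can. A call with a number of a shift or a turn outside -1 to 1 is refused whole. A call with a gripper value outside its range is refused whole. The fingers move at their own pace and stop on an object; FORCE is the grip in N (left out, the last holds). Time passes only in rows, so rows that do not move let the fingers close. It gives the time, the measured TCP pose, the force, the opening and the grip force at its end, in the units of the state.
- robot.read_state(): the state, without advancing time (a new reading comes with each control period).
- optics.grab_frame(name): name is "scene" or "top"; returns the picture (480x640x3 uint8, blue, green, red); there is no depth.
- optics.camera_params(name): a dict with "intrinsics" (3x3 intrinsics, pixels), "world_from_camera" (4x4, takes a point from camera to world coordinates). Camera axes: x right, y up, looking along -z (the intrinsics and any distortion apply to the point x, -y, -z); pixel columns grow to the right and rows downward; lengths in m; the calibration is good to about 2 mm. A picture is of the moment at which its call begins. camera_params takes no time and is no camera call.
- robot.finish_job(): hands the job in; it is judged then, once.
Trained networks look in the newest picture that a camera, given by its name, has taken for a name from the list of things; names that differ only in an ending like _2 or _b are one class to them, and where a whole thing is asked for, a point or a joint stands for the part that bears it (a point fixed in the world has none). Each returns a list of dicts, best first, with "score" (0 to 1); they miss things now and then, are a little off and sometimes report something else, mostly with a low value. They report only what shows in the picture. A call takes as long as a camera call.
- models.search_frame(camera, query): "centre" ([row, column] as shares, 0 to 1, of the picture: columns of its width, rows of its height, amid what is visible of it).
- models.place_of(camera, query): "centre" ([row, column] as shares, 0 to 1, of the picture: columns of its width, rows of its height: a listed point, or the origin of a listed thing).
The state is a dict: "time": time; "joints": joint angles; "qd": joint speeds; "effort": joint torques, N m; "position": TCP position; "orientation": TCP orientation; "wrist_force": force on the tool from outside, world axes, zero at the start; "ft_torque": the same for the moment, N m; "gripper_width": finger opening in m; "finger_force": force on a finger pad.
Only numpy, scipy, OpenCV 4.12 (cv2) and the standard library are available. Lean on these libraries where they do the work, as an engineer would, in place of code of your own. Each camera call takes 0.05 s, during which the arm holds its last target. There are 200 camera calls.

TASK

Put the coffee corner in order: stand every teal canister upright and centred on a cork coaster of its own (any of them), turned so that its black latch faces the coaster's red tab, and sort the loose things, coffee scoops into the black caddy and orange bag clips into the blue caddy. There are two or three of each. Leave the kettle, the paper-towel stand and the mug where they are.

Things in the scene. Friction and masses are not known exactly. Their poses are not given: they have to be found in the camera images.
- canister1: Teal canister with a weighted steel base, 68 mm across, 0.24 to 0.46 kg, upright; may be absent. Steel lid 71 mm across, top at 62 mm; on it a round steel knob 26 mm across, 26 mm high (top at 88 mm), to lift and turn it by. Nothing on it moves. Origin: centre of the underside, z up; +x points at the black latch on its side: out to 45.5 mm, 34 to 64 mm high, with a black strap over the lid's rim.
- latch1 (a point): Outer face of the black latch of canister1: 45.5 mm out along the canister's +x, 49 mm up. Absent if the canister is.
- canister2: Teal canister with a weighted steel base, 68 mm across, 0.24 to 0.46 kg, upright; may be absent. Steel lid 71 mm across, top at 62 mm; on it a round steel knob 26 mm across, 26 mm high (top at 88 mm), to lift and turn it by. Nothing on it moves. Origin: centre of the underside, z up; +x points at the black latch on its side: out to 45.5 mm, 34 to 64 mm high, with a black strap over the lid's rim.
- latch2 (a point): Outer face of the black latch of canister2: 45.5 mm out along the canister's +x, 49 mm up. Absent if the canister is.
- canister3: Teal canister with a weighted steel base, 68 mm across, 0.24 to 0.46 kg, upright; may be absent. Steel lid 71 mm across, top at 62 mm; on it a round steel knob 26 mm across, 26 mm high (top at 88 mm), to lift and turn it by. Nothing on it moves. Origin: centre of the underside, z up; +x points at the black latch on its side: out to 45.5 mm, 34 to 64 mm high, with a black strap over the lid's rim.
- latch3 (a point): Outer face of the black latch of canister3: 45.5 mm out along the canister's +x, 49 mm up. Absent if the canister is.
- coaster1: Cork coaster fixed to the worktop: disc 90 mm in diameter and 2.5 mm thick, room for one canister. Origin: centre of its underside; its +x points at the red tab, 18 mm wide, which lies flush in its rim and reaches out to 62 mm from the centre.
- coaster2: Cork coaster fixed to the worktop: disc 90 mm in diameter and 2.5 mm thick, room for one canister. Origin: centre of its underside; its +x points at the red tab, 18 mm wide, which lies flush in its rim and reaches out to 62 mm from the centre.
- coaster3: Cork coaster fixed to the worktop: disc 90 mm in diameter and 2.5 mm thick, room for one canister. Origin: centre of its underside; its +x points at the red tab, 18 mm wide, which lies flush in its rim and reaches out to 62 mm from the centre.
- scoop1: Coffee scoop, 120 mm long, 50 g, lying flat; may be absent. Origin: under the middle of its length; +x points to the bowl. Black handle 11 mm wide and 9 mm thick from x = -60 to +28 mm, steel bowl 36 mm wide and 16 mm high centred at x = +42 mm; balances near x = 0; grip the handle near x = -8 mm.
- scoop2: Coffee scoop, 120 mm long, 50 g, lying flat; may be absent. Origin: under the middle of its length; +x points to the bowl. Black handle 11 mm wide and 9 mm thick from x = -60 to +28 mm, steel bowl 36 mm wide and 16 mm high centred at x = +42 mm; balances near x = 0; grip the handle near x = -8 mm.
- scoop3: Coffee scoop, 120 mm long, 50 g, lying flat; may be absent. Origin: under the middle of its length; +x points to the bowl. Black handle 11 mm wide and 9 mm thick from x = -60 to +28 mm, steel bowl 36 mm wide and 16 mm high centred at x = +42 mm; balances near x = 0; grip the handle near x = -8 mm.
- clip1: Orange bag clip with a white end and a small steel spring: bar 70 mm long (x), 12 mm wide (y), 14 mm high, 30 g, lying flat; may be absent. It does not open. Origin: centre of its underside.
- clip2: Orange bag clip with a white end and a small steel spring: bar 70 mm long (x), 12 mm wide (y), 14 mm high, 30 g, lying flat; may be absent. It does not open. Origin: centre of its underside.
- clip3: Orange bag clip with a white end and a small steel spring: bar 70 mm long (x), 12 mm wide (y), 14 mm high, 30 g, lying flat; may be absent. It does not open. Origin: centre of its underside.
- scoop_caddy: Black caddy for the coffee scoops, fixed: open box 150 mm (x) by 140 mm (y), walls 5 mm thick and 40 mm high, floor 5 mm. Origin: centre of its underside.
- clip_caddy: Blue caddy for the bag clips, fixed: open box 150 mm (x) by 140 mm (y), walls 5 mm thick and 40 mm high, floor 5 mm. Origin: centre of its underside.
- kettle: Steel kettle with a black handle to its -y, 160 mm in diameter, 215 mm high. Origin: centre of its underside. Not to be moved.
- towel_stand: Paper-towel roll on a steel stand, 160 mm in diameter, 295 mm high. Origin: centre of its underside. Not to be moved.
- mug: White mug, 80 mm in diameter, 90 mm high, handle at its +y. Origin: centre of its underside. Not to be moved.

How it is judged:
By the outcome, as a careful person would: the job done as asked, in the order asked, and still so for the second after the job is handed in, with the robot touching nothing.
Of canister1, canister2, canister3 only 2 to 3 are there at a start; the rules pass over those that are not, and their reading is None.
Of scoop1, scoop2, scoop3 only 2 to 3 are there at a start; the rules pass over those that are not, and their reading is None.
Of clip1, clip2, clip3 only 2 to 3 are there at a start; the rules pass over those that are not, and their reading is None.
At some moment in a run one of canister1, canister2, canister3, clip1, clip2, clip3 may be knocked a few centimetres aside while the robot is not near it.
It also fails if it takes over 210 s, if anything falls off the work surface, if the arm or the gripper's body presses on something with over 40 N, if the wrist force passes 120 N, or if a joint passes its speed limit or range.

## Working session

There is one attempt and no reset: what is moved stays moved. The work goes in short steps, Python scripts to look and compute and a shell command to move; the robot and the scene stay as the last step left them, time stands still between calls to the robot, and variables do not carry over. Pictures are saved under pics/ and viewed, at most 14 in all, crops included, and the job is handed in when it is done.

```bash
mkdir -p pics; ls; cat > h.py <<'E'
import sys; sys.path.insert(0,'.')
import numpy as np, cv2
from station import robot, optics, models
def ray(cam,px,z):
    c=optics.camera_params(cam); K=np.array(c["intrinsics"]); T=np.array(c["world_from_camera"])
    u=np.linalg.solve(K,[px[0],px[1],1]); d=T[:3,:3]@np.array([u[0],-u[1],-u[2]]); o=T[:3,3]
    return o+d*(z-o[2])/d[2]
def proj(cam,p):
    c=optics.camera_params(cam); K=np.array(c["intrinsics"]); T=np.linalg.inv(np.array(c["world_from_camera"]))
    q=T[:3,:3]@np.array(p)+T[:3,3]; v=K@np.array([q[0],-q[1],-q[2]]); return v[:2]/v[2]
def find(cam,q,z,f="place_of",mn=0.3):
    return [(r["score"],np.round(ray(cam,(r["centre"][1]*640,r["centre"][0]*480),z),4)[:2],np.round([r["centre"][1]*640,r["centre"][0]*480])) for r in getattr(models,f)(cam,q) if r["score"]>=mn]
E
python3 - <<'E'
from h import *
for c in("scene","top"):
    im=optics.grab_frame(c); cv2.imwrite(f"pics/{c}0.png",im); print(optics.camera_params(c))
for q,z in(("canister1",0),("latch1",.049),("coaster1",0),("scoop1",0),("clip1",0),("scoop_caddy",0),("clip_caddy",0),("kettle",0),("towel_stand",0),("mug",0)):
    for c in("scene","top"):
        print(q,c,[(round(s,2),list(p),list(x)) for s,p,x in find(c,q,z)])
print(robot.read_state())
E
```

```text
pics
{'intrinsics': array([[512.90144414,   0.        , 315.80198812],
       [  0.        , 512.90144414, 241.61077617],
       [  0.        ,   0.        ,   1.        ]]), 'world_from_camera': array([[ 0.49059385, -0.74374157,  0.45405524,  1.16840037],
       [ 0.87135231,  0.41397123, -0.26338749, -0.31660556],
       [ 0.00792642,  0.52485836,  0.85115267,  1.11250611],
       [ 0.        ,  0.        ,  0.        ,  1.        ]])}
{'intrinsics': array([[554.27421542,   0.        , 328.43764786],
       [  0.        , 554.27421542, 240.47886584],
       [  0.        ,   0.        ,   1.        ]]), 'world_from_camera': array([[-8.54195845e-02,  9.76305635e-01, -1.98823545e-01,
         2.81075442e-01],
       [-9.96344936e-01, -8.38042872e-02,  1.65411631e-02,
         7.37038135e-03],
       [-5.13034712e-04,  1.99509771e-01,  9.79895703e-01,
         1.58250129e+00],
       [ 0.00000000e+00,  0.00000000e+00,  0.00000000e+00,
         1.00000000e+00]])}
canister1 scene [(0.74, [np.float64(0.6273), np.float64(-0.1893)], [np.float64(247.0), np.float64(295.0)]), (0.59, [np.float6
[... 4117 characters left out ...]
.float64(261.0)])]
{'time': 1.1, 'joints': array([-7.31155536e+01,  4.99829896e+00,  7.85375501e+01,  7.23010034e-04,
        9.64646246e+01, -5.90748676e+00]), 'qd': array([0.0989264 , 0.01085785, 0.01647734, 0.01844189, 0.03617927,
       0.0533251 ]), 'effort': array([-4.30933969e-04, -3.40055037e+01, -3.02599740e+01,  7.17945001e-02,
        2.37271545e-02,  6.19109329e-06]), 'position': array([ 0.2130584 , -0.50705289,  0.21346603]), 'orientation': array([-1.79999603e+02, -7.63346665e-04,  2.27920146e+01]), 'wrist_force': array([-0.09317829,  0.27035265, -0.76857211]), 'ft_torque': array([-0.00098587,  0.01233583, -0.02322857]), 'finger_force': 0.0, 'gripper_width': 0.09419052259504958}
```

View pics/top0.png

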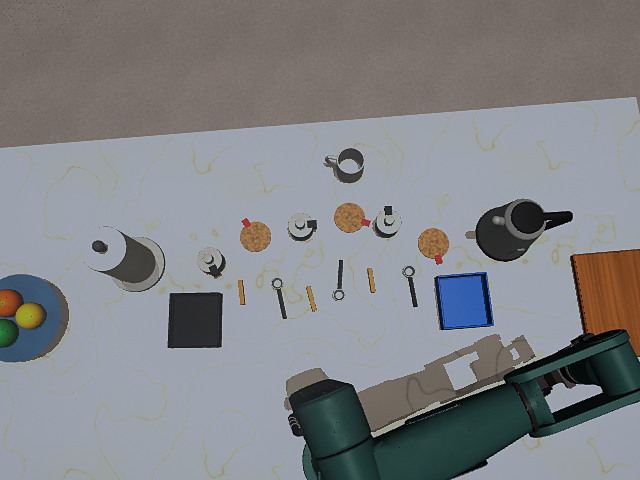

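View pics/scene0.png

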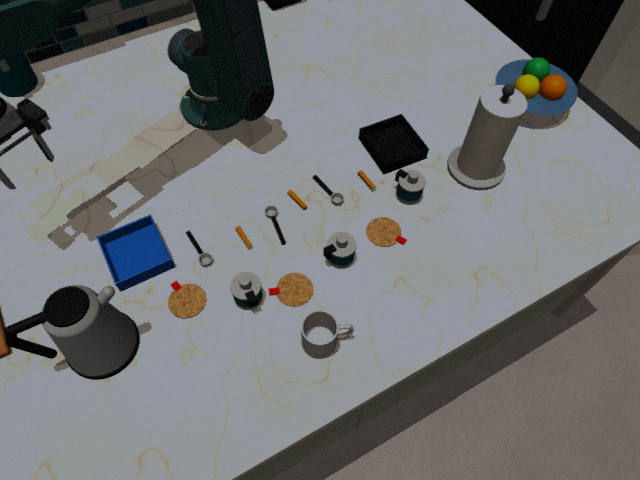

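Three canisters, three scoops and three clips are on the worktop. In the top view the canisters are at px (301,228), (386,221) and (212,261), and the coasters at (255,236), (349,217) and (433,242). The network reports match the picture. Next I refine positions and angles by colour.

```bash
cat > seg.py <<'E'
from h import *
def blobs(m,mn=15,mx=2000):
    n,l,s,c=cv2.connectedComponentsWithStats(m.astype(np.uint8)); return [(l==i) for i in range(1,n) if mn<=s[i,4]<=mx]
def world(cam,m,z):
    ys,xs=np.nonzero(m); return np.array([ray(cam,p,z)[:2] for p in zip(xs,ys)])
def pca(P):
    c=P.mean(0); w,v=np.linalg.eigh(np.cov((P-c).T)); a=v[:,1]; t=(P-c)@a; return c,np.degrees(np.arctan2(a[1],a[0]))%180,np.ptp(t)
def inside(P): 
    c=P.mean(0); return .3<c[0]<.75 and -.46<c[1]<.46
def masks(im):
    h,s,v=[a.astype(int) for a in cv2.split(cv2.cvtColor(im,cv2.COLOR_BGR2HSV))]
    return dict(red=((h<4)|(h>174))&(s>150)&(v>90), orange=(h>=9)&(h<=24)&(s>170)&(v>140), cork=(h>=4)&(h<=22)&(s>80)&(s<=230)&(v>60), black=(v<62))
E
python3 - <<'E'
from seg import *
for cam in("top","scene"):
    im=optics.grab_frame(cam); M=masks(im)
    for k,z,mn in(("cork",.0025,200),("red",.0025,15),("orange",.014,30),("black",.009,25)):
        for b in blobs(M[k],mn):
            P=world(cam,b,z)
            if inside(P):
                c,a,L=pca(P); ys,xs=np.nonzero(b); print(cam,k,len(P),c.round(4),round(a,1),round(L,3),(int(xs.mean()),int(ys.mean())))
    big=[]
    for x,y in ([(301,226),(386,219),(212,262)] if cam=="top" else [(340,250),(247,290),(409,185)]):
        big.append(cv2.resize(im[y-25:y+25,x-22:x+22],None,fx=6,fy=6,interpolation=cv2.INTER_CUBIC))
    cv2.imwrite(f"pics/c_{cam}.png",np.hstack(big))
a=cv2.imread("pics/c_top.png");b=cv2.imread("pics/c_scene.png");cv2.imwrite("pics/c.png",np.vstack([a,b]))
E
```

```text
top cork 699 [ 0.6662 -0.0846] 146.3 0.089 (348, 217)
top cork 716 [0.6315 0.1922] 116.1 0.088 (255, 236)
top cork 722 [ 0.569  -0.3215] 105.9 0.088 (432, 242)
top red 45 [0.6754 0.2168] 27.3 0.024 (245, 222)
top red 49 [ 0.6475 -0.1308] 70.4 0.026 (365, 222)Traceback (most recent call last):
  File "<stdin>", line 6, in <module>
  File "seg.py", line 5, in world
    ys,xs=np.nonzero(m); return np.array([ray(cam,p,z)[:2] for p in zip(xs,ys)])
                                          ~~~^^^^^^^^^
  File "h.py", line 5, in ray
    c=optics.camera_params(cam); K=np.array(c["intrinsics"]); T=np.array(c["world_from_camera"])
ValueError: time passes only in moves, steps and waits
```

```bash
sed -i 's/c=optics.camera_params(cam)/c=cp(cam)/' h.py; sed -i 's/^def ray/import functools\n@functools.lru_cache(None)\ndef cp(c): return optics.camera_params(c)\ndef ray/' h.py
python3 - <<'E'
from seg import *
for cam in("top","scene"):
    im=optics.grab_frame(cam); M=masks(im)
    for k,z,mn in(("cork",.0025,200),("red",.0025,15),("orange",.014,30),("black",.009,25)):
        for b in blobs(M[k],mn):
            P=world(cam,b,z)
            if inside(P):
                c,a,L=pca(P); ys,xs=np.nonzero(b); print(cam,k,len(P),c.round(4),round(a,1),round(L,3),(int(xs.mean()),int(ys.mean())))
    big=[]
    for x,y in ([(301,226),(386,219),(212,262)] if cam=="top" else [(340,250),(247,290),(409,185)]):
        big.append(cv2.resize(im[y-25:y+25,x-22:x+22],None,fx=6,fy=6,interpolation=cv2.INTER_CUBIC))
    cv2.imwrite(f"pics/c_{cam}.png",np.hstack(big))
a=cv2.imread("pics/c_top.png");b=cv2.imread("pics/c_scene.png");cv2.imwrite("pics/c.png",cv2.resize(np.vstack([a,b]),(792,600)))
E
```

```text
top cork 700 [ 0.6661 -0.0846] 146.5 0.089 (348, 217)
top cork 716 [0.6315 0.1922] 116.1 0.088 (255, 236)
top cork 721 [ 0.569  -0.3215] 104.2 0.089 (432, 242)
top red 45 [0.6754 0.2168] 27.3 0.024 (245, 222)
top red 49 [ 0.6475 -0.1308] 70.4 0.026 (365, 222)
top red 49 [ 0.5204 -0.3307] 8.7 0.024 (438, 258)
top orange 53 [0.4755 0.2428] 1.4 0.066 (240, 290)
top black 66 [ 0.6764 -0.2003] 175.9 0.024 (387, 209)
top black 149 [0.634  0.0417] 131.1 0.081 (306, 230)
top black 92 [ 0.6098 -0.1796] 60.0 0.066 (383, 232)
top black 159 [0.5465 0.3072] 134.0 0.067 (216, 268)
top black 107 [ 0.5007 -0.0432] 171.3 0.082 (339, 273)
top black 399 [ 0.4045 -0.3882] 91.0 0.149 (463, 297)
top black 121 [ 0.4324 -0.2438] 4.4 0.085 (412, 291)
top black 111 [0.4307 0.1293] 7.8 0.085 (281, 303)
scene cork 786 [0.6335 0.194 ] 134.7 0.089 (383, 231)
scene cork 958 [ 0.6679 -0.0835] 155.6 0.087 (294, 289)
scene cork 1011 [ 0.5709 -0.3205] 99.7 0.088 (186, 300)
scene red 50 [0.6766 0.2188] 30.6 0.023 (400, 239)
scene red 59 [ 0.5202 -0.3295] 10.6 0.023 (175, 285)
scene red 62 [ 0.648  -0.1298] 65.1 0.022 (273, 290)
scene orange 57 [0.4738 0.2428] 3.5 0.065 (366, 178)
scene orange 67 [0.4396 0.0459] 10.0 0.066 (296, 198)
scene orange 77 [ 0.4767 -0.1288] 3.3 0.065 (242, 235)
scene black 105 [0.4309 0.1292] 8.1 0.079 (322, 184)
scene black 52 [0.5345 0.3522] 58.8 0.025 (411, 179)
scene black 318 [0.5724 0.3118] 41.7 0.07 (407, 195)
scene black 121 [ 0.4987 -0.0423] 172.2 0.096 (277, 229)
scene black 480 [ 0.323  -0.3915] 113.0 0.175 (123, 234)
scene black 103 [ 0.4323 -0.244 ] 4.4 0.077 (194, 242)
scene black 45 [0.6186 0.0773] 52.0 0.024 (341, 244)
scene black 374 [0.6461 0.0481] 28.4 0.079 (337, 257)
scene black 477 [ 0.4621 -0.3821] 89.9 0.141 (145, 275)
scene black 44 [ 0.6081 -0.1828] 79.2 0.025 (246, 286)
scene black 335 [ 0.6457 -0.1915] 82.4 0.067 (249, 300)
```

View pics/c.png

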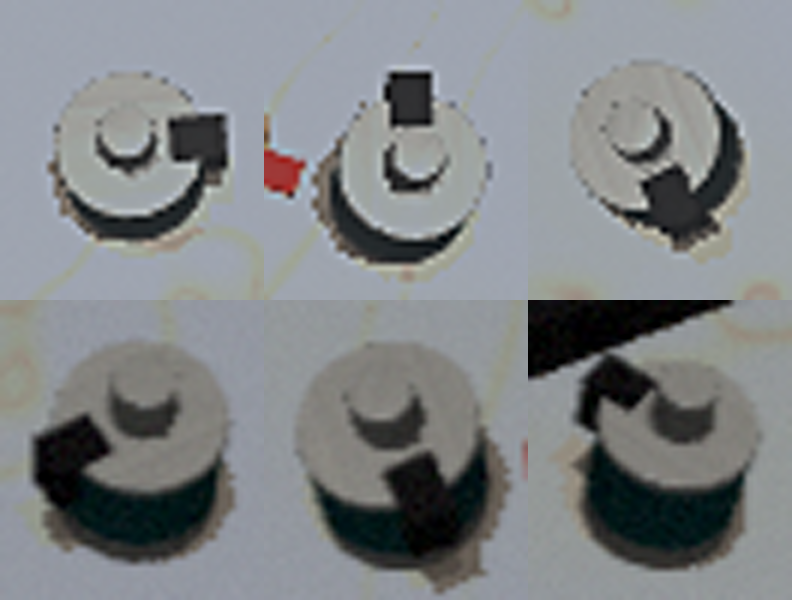

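```bash
python3 - <<'E'
from h import *
D={'A':[(300,222.3),(311.8,224),(342.2,239.7),(330.2,250)],'B':[(389.8,220.3),(388.5,210.5),(245.5,280.7),(251,295.5)],'C':[(207.5,258.7),(212.8,269),(413.5,175),(402,173.7)]}
for k,(a,b,c,d) in D.items():
    for cam,p,q in(("top",a,b),("scene",c,d)):
        K=ray(cam,p,.088)[:2];L=ray(cam,q,.064)[:2];v=L-K;print(k,cam,K.round(4),L.round(4),round(np.hypot(*v),4),np.degrees(np.arctan2(v[1],v[0])).round(1))
C={'A':(.6493,.0565),'B':(.636,-.191)}
def ang(c,t): v=np.array(t)-c; return np.degrees(np.arctan2(v[1],v[0])).round(1),np.hypot(*v).round(4)
for n,c1,t1,c2,t2 in(("P",(.6661,-.0846),(.6475,-.1308),(.6679,-.0835),(.648,-.1298)),("Q",(.6315,.1922),(.6754,.2168),(.6335,.194),(.6766,.2188)),("R",(.569,-.3215),(.5204,-.3307),(.5709,-.3205),(.5202,-.3295))):
    print(n,ang(c1,t1),ang(c2,t2))
im=optics.grab_frame("top");M=cv2.split(cv2.cvtColor(im,cv2.COLOR_BGR2HSV))
for x,y in((311,299),(371,280),(240,290)): print([m[y,x] for m in M])
E
```

```text
A top [0.6423 0.0562] [0.6403 0.0243] 0.032 -93.5
A scene [0.6475 0.0573] [0.6461 0.0263] 0.0311 -92.5
B top [ 0.6266 -0.1922] [ 0.6608 -0.1948] 0.0343 -4.4
B scene [ 0.6349 -0.1875] [ 0.6624 -0.1897] 0.0275 -4.5
C top [0.5619 0.3159] [0.5363 0.3074] 0.027 -161.8
C scene [0.569  0.3168] [0.5368 0.3077] 0.0335 -164.3
P (np.float64(-111.9), np.float64(0.0498)) (np.float64(-113.3), np.float64(0.0504))
Q (np.float64(29.3), np.float64(0.0503)) (np.float64(29.9), np.float64(0.0497))
R (np.float64(-169.3), np.float64(0.0495)) (np.float64(-169.9), np.float64(0.0515))
[np.uint8(20), np.uint8(161), np.uint8(160)]
[np.uint8(20), np.uint8(168), np.uint8(159)]
[np.uint8(18), np.uint8(178), np.uint8(158)]
```

```bash
cat > plan.py <<'E'
import sys; from h import *
# plan.py x y z yaw [x y z yaw ...] : turn first, then shift, in move units
def plan(args,s=None):
    s=robot.read_state(); p=s["position"]; yaw=s["orientation"][2]
    print("t",round(s["time"],1),"pos",p.round(4),"rpy",s["orientation"].round(2),"q6",s["joints"][5].round(1),"w",round(s["gripper_width"],4),"ff",round(s["finger_force"],1),"wf",s["wrist_force"].round(1))
    for i in range(0,len(args),4):
        t=np.array(args[i:i+3]); Y=args[i+3]; d=t-p; turn=-((Y-yaw+180)%360-180)/45; a=np.radians(Y)
        u=np.array([np.cos(a)*d[0]+np.sin(a)*d[1],np.sin(a)*d[0]-np.cos(a)*d[1],-d[2]])/.25
        q6=(np.degrees(np.arctan2(t[1],t[0]))+90-Y+180)%360-180
        print("-> turn",round(turn,3),"shift",u.round(4),"rows",int(np.ceil(np.linalg.norm(u)/.2)),"q6~",q6.round(1)); p,yaw=t,Y
plan([float(a) for a in sys.argv[1:]])
E
python3 plan.py .632 -.19 .15 150
```

```text
t 1.3 pos [ 0.2131 -0.5071  0.2135] rpy [180.     0.    22.79] q6 -5.9 w 0.0935 ff 0.0 wf [ 0.  -0.4 -0.1]
-> turn -2.827 shift [-0.8171  1.9363  0.254 ] rows 11 q6~ -76.7
```

```bash
python3 -m creep '[0.6,0,0,0,-0.188,0.6,0,0,0,-0.188,0.6,0,0,0,-0.188,0.6,0,0,0,-0.188,0.6,0,0,0,-0.188]' 40 >/dev/null
python3 -m creep '[0.6,0,0,0,-0.188,0.6,0,0,0,-0.188,0.6,0,0,0,-0.188,0.6,0,0,0,-0.188,0.6,0,0,0,-0.188]' >/dev/null
python3 -m creep '[0.6,0,0,0,-0.188,0.6,0,0,0,-0.188,0.6,0,0,0,-0.188,0.6,0,0,0,-0.188,0.6,0,0,0,-0.188]'
python3 -m creep '[0.6,-0.068,0.162,0,0,0.6,-0.068,0.162,0,0,0.6,-0.068,0.162,0,0,0.6,-0.068,0.162,0,0,0.6,-0.068,0.162,0,0]'
python3 -m creep '[0.6,-0.068,0.162,0.05,0,0.6,-0.068,0.162,0.05,0,0.6,-0.068,0.162,0.05,0,0.6,-0.068,0.162,0.05,0,0.6,-0.068,0.162,0.05,0]'
python3 plan.py .632 -.19 .15 150 .632 -.19 .074 150
```

```text
time: 2.8
position: [0.2131, -0.5071, 0.2135]
orientation: [-180.0, 0.0, 150.0]
wrist_force: [-0.2, -0.5, -0.2]
gripper_width: 0.0561
finger_force: 0.0
time: 3.3
position: [0.3899, -0.374, 0.2137]
orientation: [-180.0, 0.0, 149.7]
wrist_force: [0.7, -0.3, -0.2]
gripper_width: 0.0563
finger_force: 0.0
time: 3.8
position: [0.5655, -0.2419, 0.1506]
orientation: [-180.0, 0.0, 149.7]
wrist_force: [0.4, -1.1, -0.8]
gripper_width: 0.0565
finger_force: 0.0
t 3.8 pos [ 0.5655 -0.2419  0.1506] rpy [-1.7999e+02  2.0000e-02  1.4970e+02] q6 -88.1 w 0.0565 ff 0.0 wf [ 0.4 -1.1 -0.8]
-> turn -0.007 shift [-0.1263  0.3128  0.0024] rows 2 q6~ -76.7
-> turn -0.0 shift [0.    0.    0.304] rows 2 q6~ -76.7
```

```bash
python3 -m creep '[0.6,-0.063,0.156,0.001,0,0.6,-0.063,0.156,0.001,0,0.6,0,0,0.102,0,0.6,0,0,0.102,0,0.6,0,0,0.1,0]'
python3 -m creep '[0.0,0,0,0,0,0.0,0,0,0,0,0.0,0,0,0,0,0.0,0,0,0,0,0.0,0,0,0,0]' 15
python3 -m creep '[0.6,0,0,0,0,0.6,0,0,0,0,0.6,0,0,0,0,0.6,0,0,0,0.15,0.6,0,0,0,0.15]'
python3 -m creep '[0.6,0,0,0,0.18,0.6,0,0,0,0.18,0.6,0,0,0,0.18,0.6,0,0,0,0.18,0.6,0,0,0,0.18]' >/dev/null
python3 -m creep '[0.6,0,0,0,0.18,0.6,0,0,0,0.18,0.6,0,0,0,0.18,0.6,0,0,0,0.18,0.6,0,0,0,0.08]' >/dev/null
python3 -m creep '[0.0,0,0,0,0,0.0,0,0,0,0,0.0,0,0,0,0,0.0,0,0,0,0,0.0,0,0,0,0]'
python3 -m creep '[0.6,0,0,0,0,0.6,0,0,0,0,0.6,0,0,0,0,0.6,0,0,0,0,0.6,0,0,0,0]' >/dev/null
python3 - <<'E'
from h import *
s=robot.read_state();print(s["position"],s["orientation"],s["gripper_width"])
im=optics.grab_frame("scene");x,y=proj("scene",(.632,-.19,.04)).astype(int);print(x,y)
cv2.imwrite("pics/b1.png",cv2.resize(im[y-60:y+60,x-70:x+70],None,fx=4,fy=4,interpolation=cv2.INTER_CUBIC))
E
```

```text
time: 4.3
position: [0.6312, -0.1912, 0.0734]
orientation: [-180.0, 0.0, 149.8]
wrist_force: [0.6, -0.9, 0.9]
gripper_width: 0.0566
finger_force: 0.0
time: 4.8
position: [0.6313, -0.1915, 0.0753]
orientation: [179.9, 0.1, 149.7]
wrist_force: [0.9, 0.6, 1.0]
gripper_width: 0.0253
finger_force: 15.0
time: 5.3
position: [0.6306, -0.192, 0.0744]
orientation: [-180.0, -0.0, 135.9]
wrist_force: [0.1, -0.5, 0.3]
gripper_width: 0.0562
finger_force: 0.0
time: 6.8
position: [0.6304, -0.1916, 0.0744]
orientation: [-179.9, 0.0, 59.7]
wrist_force: [-1.6, -0.6, 0.7]
gripper_width: 0.0256
finger_force: 15.0
[ 0.63085182 -0.19184974  0.0745393 ] [1.79983998e+02 4.11462754e-03 5.96889186e+01] 0.05595122339563321
246 289
```

View pics/b1.png

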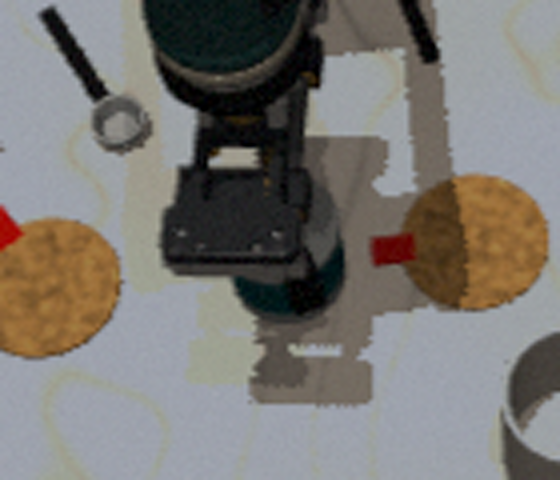

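B's knob is squarely held, with width 25.5 mm at both yaws. The picture shows the gripper over the canister, and the latch still points towards +x.

```bash
T='[0.6,0,0,0,-0.18,'; 
python3 -m creep '[0.6,0,0,0,-0.18,0.6,0,0,0,-0.18,0.6,0,0,0,-0.18,0.6,0,0,0,-0.18,0.6,0,0,0,-0.18]' >/dev/null
python3 -m creep '[0.6,0,0,0,-0.18,0.6,0,0,0,-0.18,0.6,0,0,0,-0.18,0.6,0,0,0,-0.18,0.6,0,0,0,-0.18]' >/dev/null
python3 -m creep '[0.6,0,0,0,-0.1,0.6,0,0,0,-0.1,0.0,0,0,0,0,0.0,0,0,0,0,0.0,0,0,0,0]' 40
python3 -m creep '[0.0,0,0,0,0,0.0,0,0,0,0,0.0,0,0,-0.06,0,0.0,0,0,-0.06,0,0.0,0,0,-0.06,0]'
python3 -m creep '[0.0,0,0,0,0.18,0.0,0,0,0,0.18,0.0,0,0,0,0.18,0.0,0,0,0,0.18,0.0,0,0,0,0.18]' >/dev/null
python3 -m creep '[0.0,0,0,0,0.18,0.0,0,0,0,0.18,0.0,0,0,0,0.18,0.0,0,0,0,0.18,0.0,0,0,0,0.18]' >/dev/null
python3 -m creep '[0.0,0,0,0,0.18,0.0,0,0,0,0.18,0.0,0,0,0,0.18,0.0,0,0,0,0.18,0.0,0,0,0,0.18]' >/dev/null
python3 -m creep '[0.0,0,0,0,0.18,0.0,0,0,0,0.18,0.0,0,0,0,0.18,0.0,0,0,0,0.18,0.0,0,0,0,0.18]'
python3 -m creep '[0.0,0,0,0,0.07,0.0,0,0,0,0,0.0,0,0,0,0]'
python3 plan.py .57 -.321 .12 -15.5 .57 -.321 .0775 -15.5
```

```text
time: 8.85
position: [0.6308, -0.1918, 0.0745]
orientation: [-180.0, 0.0, 149.6]
wrist_force: [0.4, -0.1, 0.1]
gripper_width: 0.0358
finger_force: 0.0
time: 9.35
position: [0.6308, -0.192, 0.1208]
orientation: [-180.0, 0.0, 149.7]
wrist_force: [-0.1, -0.2, -3.2]
gripper_width: 0.0253
finger_force: 40.0
time: 11.35
position: [0.6311, -0.1921, 0.1211]
orientation: [180.0, -0.1, -12.7]
wrist_force: [0.0, 0.0, -3.2]
gripper_width: 0.0252
finger_force: 40.0
time: 11.65
position: [0.631, -0.192, 0.1205]
orientation: [180.0, -0.1, -15.4]
wrist_force: [0.4, -0.5, -3.6]
gripper_width: 0.025
finger_force: 40.0
t 11.7 pos [ 0.631  -0.192   0.1205] rpy [ 1.7998e+02 -7.0000e-02 -1.5390e+01] q6 83.6 w 0.025 ff 40.0 wf [ 0.4 -0.5 -3.6]
-> turn 0.002 shift [-0.0974  0.5627  0.0021] rows 3 q6~ 76.1
-> turn -0.0 shift [ 0.   -0.    0.17] rows 1 q6~ 76.1
```

```bash

python3 -m creep '[0.0,-0.0244,0.1407,0,0,0.0,-0.0244,0.1407,0,0,0.0,-0.0244,0.1407,0,0,0.0,-0.0244,0.1407,0,0,0.0,0,0,0,0]'
python3 -m creep '[0.0,0,0,0.055,0,0.0,0,0,0.055,0,0.0,0,0,0.03,0,0.0,0,0,0.02,0,0.0,0,0,0.01,0]'
python3 -m creep '[0.0,0,0,0,0,0.6,0,0,0,0,0.6,0,0,0,0,0.6,0,0,0,0,0.6,0,0,-0.1,0]'
python3 -m creep '[0.6,0,0,-0.2,0]' >/dev/null
python3 plan.py .643 .057 .15 -13 .643 .057 .0745 -13
```

```text
time: 12.15
position: [0.5674, -0.3258, 0.1199]
orientation: [179.8, 0.0, -15.7]
wrist_force: [-0.3, 0.9, -2.5]
gripper_width: 0.0253
finger_force: 40.0
time: 12.65
position: [0.5697, -0.3196, 0.077]
orientation: [-179.9, 0.1, -15.4]
wrist_force: [-3.0, 2.7, 5.0]
gripper_width: 0.0253
finger_force: 40.0
time: 13.15
position: [0.5678, -0.3197, 0.0983]
orientation: [-179.9, 0.4, -15.5]
wrist_force: [0.0, -0.7, 0.3]
gripper_width: 0.0536
finger_force: 0.0
t 13.2 pos [ 0.5674 -0.3194  0.1474] rpy [-179.81    0.57  -15.47] q6 71.1 w 0.0561 ff 0.0 wf [ 1.6 -0.5  0.1]
-> turn -0.055 shift [-0.0438 -1.535  -0.0106] rows 8 q6~ 108.1
-> turn -0.0 shift [ 0.    -0.     0.302] rows 2 q6~ 108.1
```

```bash

python3 -m creep '[0.6,-0.0123,-0.1702,0,0,0.6,-0.0123,-0.1702,0,0,0.6,-0.0123,-0.1702,0,0,0.6,-0.0123,-0.1702,0,0,0.6,-0.0123,-0.1702,0,0]' 15 >/dev/null
python3 -m creep '[0.6,-0.0123,-0.1702,0,0,0.6,-0.0123,-0.1702,0,0,0.6,-0.0123,-0.1702,0,0,0.6,-0.0123,-0.1702,0,0,0.6,0,0,0,0]'
python3 plan.py .643 .057 .0745 -15.5 
```

```text
time: 14.25
position: [0.6458, 0.0611, 0.1525]
orientation: [-179.8, -0.1, -15.1]
wrist_force: [0.3, 0.2, 0.9]
gripper_width: 0.0565
finger_force: 0.0
t 14.2 pos [0.6458 0.0611 0.1525] rpy [-1.7985e+02 -6.0000e-02 -1.5070e+01] q6 105.4 w 0.0565 ff 0.0 wf [0.3 0.2 0.9]
-> turn 0.009 shift [-0.0063  0.0188  0.3119] rows 2 q6~ 110.6
```

```bash

python3 -m creep '[0.6,0,0.006,0,0,0.6,0,0,0.1,0,0.6,0,0,0.1,0,0.6,0,0,0.1,0,0.6,0,0,0,0]'
python3 -m creep '[0.0,0,0,0,0,0.0,0,0,0,0,0.0,0,0,0,0,0.0,0,0,0,0,0.0,0,0,0,0]'
python3 -m creep '[0.6,0,0,0,0,0.6,0,0,0,0,0.6,0,0,0,0,0.6,0,0,0,-0.15,0.6,0,0,0,-0.15]' >/dev/null
python3 -m creep '[0.6,0,0,0,-0.17,0.6,0,0,0,-0.17,0.6,0,0,0,-0.17,0.6,0,0,0,-0.17,0.6,0,0,0,-0.17]' >/dev/null
python3 -m creep '[0.6,0,0,0,-0.17,0.6,0,0,0,-0.17,0.6,0,0,0,-0.17,0.6,0,0,0,-0.17,0.6,0,0,0,-0.17]' >/dev/null
python3 -m creep '[0.0,0,0,0,0,0.0,0,0,0,0,0.0,0,0,0,0,0.0,0,0,0,0,0.0,0,0,0,0]' 40
python3 -m creep '[0.0,0,0,0,0,0.0,0,0,0,0,0.0,0,0,-0.06,0,0.0,0,0,-0.06,0,0.0,0,0,-0.06,0]'
python3 -m creep '[0.0,0,0,0,0.15,0.0,0,0,0,0.15,0.0,0,0,0,0.133,0.0,0,0,0,0]'
python3 plan.py .667 -.084 .12 55.4 .667 -.084 .0775 55.4
```

```text
time: 14.75
position: [0.6429, 0.0516, 0.0739]
orientation: [179.8, 0.3, -15.6]
wrist_force: [-0.4, 0.5, 0.7]
gripper_width: 0.0561
finger_force: 0.0
time: 15.25
position: [0.6456, 0.0548, 0.0783]
orientation: [-179.9, -0.1, -15.4]
wrist_force: [1.1, 0.9, 3.2]
gripper_width: 0.0257
finger_force: 14.9
time: 17.25
position: [0.6443, 0.0542, 0.0768]
orientation: [-179.9, 0.0, 74.5]
wrist_force: [-1.1, 0.6, 1.4]
gripper_width: 0.0253
finger_force: 39.8
time: 17.75
position: [0.6453, 0.054, 0.1238]
orientation: [179.9, -0.0, 74.5]
wrist_force: [-0.3, 0.1, -2.2]
gripper_width: 0.0253
finger_force: 39.8
time: 18.15
position: [0.6455, 0.0541, 0.1237]
orientation: [179.9, -0.1, 55.1]
wrist_force: [0.1, 0.9, -2.5]
gripper_width: 0.0249
finger_force: 39.8
t 18.1 pos [0.6455 0.0541 0.1237] rpy [ 1.7988e+02 -8.0000e-02  5.5070e+01] q6 34.7 w 0.0249 ff 39.8 wf [ 0.1  0.9 -2.5]
-> turn -0.007 shift [-0.4058  0.3846  0.0149] rows 3 q6~ 27.4
-> turn -0.0 shift [0.   0.   0.17] rows 1 q6~ 27.4
```

```bash

python3 -m creep '[0.0,-0.1015,0.0961,0,0,0.0,-0.1015,0.0961,0,0,0.0,-0.1015,0.0961,0,0,0.0,-0.1015,0.0961,0,0,0.0,0,0,0,0]'
python3 -m creep '[0.0,0,0,0,0,0.0,0,0,0,0]'
python3 -m creep '[0.0,0,0,0.055,0,0.0,0,0,0.055,0,0.0,0,0,0.035,0,0.0,0,0,0.02,0,0.0,0,0,0.01,0]'
python3 -m creep '[0.0,0,0,0,0,0.6,0,0,0,0,0.6,0,0,0,0,0.6,0,0,0,0,0.6,0,0,-0.1,0]'
python3 -m creep '[0.6,0,0,-0.2,0,0.6,0,0,0,0]' 15
python3 plan.py .567 .317 .15 165 
```

```text
time: 18.65
position: [0.666, -0.0895, 0.1228]
orientation: [179.8, 0.1, 54.9]
wrist_force: [0.5, 0.7, -2.9]
gripper_width: 0.0252
finger_force: 39.9
time: 18.85
position: [0.6655, -0.0832, 0.1225]
orientation: [180.0, -0.0, 55.2]
wrist_force: [-0.5, 1.1, -3.1]
gripper_width: 0.0249
finger_force: 39.9
time: 19.35
position: [0.6642, -0.0829, 0.0789]
orientation: [-179.8, 0.0, 55.1]
wrist_force: [-6.1, 2.1, 10.3]
gripper_width: 0.025
finger_force: 40.0
time: 19.85
position: [0.663, -0.0838, 0.0988]
orientation: [-179.6, 0.2, 55.0]
wrist_force: [-0.3, 0.4, -0.6]
gripper_width: 0.0539
finger_force: 0.0
time: 20.05
position: [0.6697, -0.0851, 0.1625]
orientation: [179.1, -0.4, 55.1]
wrist_force: [-0.1, -0.1, 1.2]
gripper_width: 0.0562
finger_force: 0.0
t 20.1 pos [ 0.6697 -0.0851  0.1625] rpy [179.14  -0.35  55.06] q6 22.9 w 0.0562 ff 0.0 wf [-0.1 -0.1  1.2]
-> turn -2.443 shift [0.8129 1.4472 0.0498] rows 9 q6~ -45.8
```

```bash

python3 -m creep '[0.6,0,0,0,-0.18,0.6,0,0,0,-0.18,0.6,0,0,0,-0.18,0.6,0,0,0,-0.18,0.6,0,0,0,-0.18]' >/dev/null
python3 -m creep '[0.6,0,0,0,-0.18,0.6,0.184,0,0,0,0.6,0.184,0,0,0,0.6,0.184,0,0,0,0.6,0.184,0,0,0]'
python3 -m creep '[0.6,0.184,0,0,0,0.6,0.184,0,0,0,0.6,0.184,0,0,0,0.6,0.184,0,0,0,0.6,0.184,0,0,0]'
python3 -m creep '[0.6,0,0,0,0,0.6,0,0,0,0,0.6,0,0,0,0]'
python3 plan.py .566 .317 .0755 104 
```

```text
time: 21.05
position: [0.6218, 0.096, 0.1532]
orientation: [179.9, 0.0, 103.6]
wrist_force: [0.4, -0.4, -0.4]
gripper_width: 0.0564
finger_force: 0.0
time: 21.55
position: [0.5675, 0.32, 0.1533]
orientation: [179.9, -0.0, 103.6]
wrist_force: [0.4, 0.8, 0.4]
gripper_width: 0.0562
finger_force: 0.0
time: 21.85
position: [0.5682, 0.3172, 0.1531]
orientation: [180.0, 0.0, 103.6]
wrist_force: [-0.7, 0.2, 0.5]
gripper_width: 0.0567
finger_force: 0.0
t 21.9 pos [0.5682 0.3172 0.1531] rpy [1.7997e+02 4.0000e-02 1.0360e+02] q6 10.6 w 0.0567 ff 0.0 wf [-0.7  0.2  0.5]
-> turn -0.009 shift [ 0.0012 -0.0087  0.3104] rows 2 q6~ 15.3
```

```bash

python3 -m creep '[0.6,0,-0.006,0,0,0.6,0,0,0.105,0,0.6,0,0,0.105,0,0.6,0,0,0.1,0,0.6,0,0,0,0]'
python3 -m creep '[0.0,0,0,0,0,0.0,0,0,0,0,0.0,0,0,0,0,0.0,0,0,0,0,0.0,0,0,0,0]'
python3 -m creep '[0.6,0,0,0,0,0.6,0,0,0,0,0.6,0,0,0,0,0.6,0,0,0,-0.15,0.6,0,0,0,-0.15]' >/dev/null
python3 -m creep '[0.6,0,0,0,-0.17,0.6,0,0,0,-0.17,0.6,0,0,0,-0.17,0.6,0,0,0,-0.17,0.6,0,0,0,-0.17]' >/dev/null
python3 -m creep '[0.6,0,0,0,-0.17,0.6,0,0,0,-0.17,0.6,0,0,0,-0.17,0.6,0,0,0,-0.17,0.6,0,0,0,-0.17]' >/dev/null
python3 -m creep '[0.0,0,0,0,0,0.0,0,0,0,0,0.0,0,0,0,0,0.0,0,0,0,0,0.0,0,0,0,0]' 40
python3 -m creep '[0.0,0,0,0,0,0.0,0,0,0,0,0.0,0,0,-0.06,0,0.0,0,0,-0.06,0,0.0,0,0,-0.06,0]'
python3 -m creep '[0.0,0,0,0,0.18,0.0,0,0,0,0.18,0.0,0,0,0,0.18,0.0,0,0,0,0.18,0.0,0,0,0,0.18]' >/dev/null
python3 -m creep '[0.0,0,0,0,0.18,0.0,0,0,0,0.18,0.0,0,0,0,0.18,0.0,0,0,0,0.18,0.0,0,0,0,0.18]' >/dev/null
python3 -m creep '[0.0,0,0,0,0.18,0.0,0,0,0,0.18,0.0,0,0,0,0.18,0.0,0,0,0,0.18,0.0,0,0,0,0.18]' >/dev/null
python3 -m creep '[0.0,0,0,0,0.18,0.0,0,0,0,0.18,0.0,0,0,0,0.18,0.0,0,0,0,0.18,0.0,0,0,0,0.18]' >/dev/null
python3 -m creep '[0.0,0,0,0,0.12,0.0,0,0,0,0,0.0,0,0,0,0]'
python3 plan.py .6325 .193 .12 26.2
```

```text
time: 22.35
position: [0.5653, 0.3156, 0.0725]
orientation: [-179.7, 0.1, 103.5]
wrist_force: [0.0, -0.9, 0.2]
gripper_width: 0.0565
finger_force: 0.0
time: 22.85
position: [0.5661, 0.3179, 0.0767]
orientation: [180.0, -0.0, 103.7]
wrist_force: [-1.6, -0.8, 2.4]
gripper_width: 0.0256
finger_force: 15.0
time: 24.85
position: [0.5661, 0.3182, 0.0757]
orientation: [180.0, 0.0, -166.4]
wrist_force: [-1.0, 1.1, -0.7]
gripper_width: 0.0253
finger_force: 40.0
time: 25.35
position: [0.5664, 0.3176, 0.1222]
orientation: [-180.0, 0.0, -166.4]
wrist_force: [0.5, 0.0, -2.5]
gripper_width: 0.025
finger_force: 40.0
time: 27.65
position: [0.5665, 0.3179, 0.1217]
orientation: [180.0, -0.1, 26.4]
wrist_force: [-0.6, 0.7, -3.3]
gripper_width: 0.0252
finger_force: 40.0
t 27.6 pos [0.5665 0.3179 0.1217] rpy [ 1.7999e+02 -7.0000e-02  2.6370e+01] q6 87.9 w 0.0252 ff 40.0 wf [-0.6  0.7 -3.3]
-> turn 0.004 shift [0.0163 0.5648 0.007 ] rows 3 q6~ 80.8
```

```bash

python3 -m creep '[0.0,0.004,0.1412,0,0,0.0,0.004,0.1412,0,0,0.0,0.004,0.1412,0,0,0.0,0.004,0.1412,0,0,0.0,0,0,0,0]'
python3 -m creep '[0.0,0,0,0,0,0.0,0,0,0,0]'
python3 -m creep '[0.0,0,0,0.055,0,0.0,0,0,0.055,0,0.0,0,0,0.035,0,0.0,0,0,0.02,0,0.0,0,0,0.007,0]'
python3 -m creep '[0.0,0,0,0,0,0.6,0,0,0,0,0.6,0,0,0,0,0.6,0,0,0,0,0.6,0,0,-0.1,0]'
python3 -m creep '[0.6,0,0,-0.2,0,0.6,-0.2,0,0,0,0.6,-0.2,0,0,0,0.6,-0.2,0,0,0,0.6,-0.2,0,0,0]' 15
python3 -m creep '[1,-0.2,0,0,0,1,-0.2,0,0,0]' 15
cat > look.py <<'E'
from seg import *
import sys
n=sys.argv[1]; out=[]
for cam in("top","scene"):
    im=optics.grab_frame(cam); M=masks(im)
    for q,z in(("canister1",0),("latch1",.049),("scoop1",0),("clip1",0)): print(q,cam,[(round(s,2),p.tolist()) for s,p,x in find(cam,q,z)])
    row=[]
    for c in((.667,-.084),(.6325,.193),(.57,-.321)):
        x,y=proj(cam,(*c,.05)).astype(int); g=im[y-27:y+27,x-27:x+27]; row.append(cv2.resize(g,(264,264),interpolation=cv2.INTER_CUBIC)); print(x,y)
    out.append(np.hstack(row))
    cv2.imwrite(f"pics/{n}_{cam}.png",im)
cv2.imwrite(f"pics/{n}.png",np.vstack(out))
s=robot.read_state();print(s["time"],s["position"],s["orientation"])
E
python3 look.py l1
```

```text
time: 28.15
position: [0.6345, 0.1881, 0.121]
orientation: [179.8, -0.0, 26.0]
wrist_force: [-0.5, -0.3, -2.9]
gripper_width: 0.0255
finger_force: 40.0
time: 28.35
position: [0.6319, 0.1938, 0.1209]
orientation: [-180.0, -0.0, 26.3]
wrist_force: [0.1, -0.5, -3.4]
gripper_width: 0.025
finger_force: 40.0
time: 28.85
position: [0.6313, 0.1932, 0.0782]
orientation: [-180.0, 0.1, 26.3]
wrist_force: [-4.0, -0.6, 6.2]
gripper_width: 0.0253
finger_force: 40.0
time: 29.35
position: [0.6298, 0.1923, 0.0983]
orientation: [-179.9, 0.5, 26.2]
wrist_force: [-0.2, 1.0, -0.7]
gripper_width: 0.0534
finger_force: 0.0
time: 29.85
position: [0.4515, 0.1038, 0.1529]
orientation: [180.0, -0.1, 26.3]
wrist_force: [0.8, -0.7, 1.2]
gripper_width: 0.0564
finger_force: 0.0
time: 30.05
position: [0.3616, 0.0596, 0.1528]
orientation: [179.9, -0.1, 26.3]
wrist_force: [-0.1, -1.3, 0.3]
gripper_width: 0.0688
finger_force: 0.0
canister1 top [(0.93, [0.6377, 0.2004]), (0.64, [0.5663, -0.3287]), (0.62, [0.6566, -0.0846])]
latch1 top [(0.98, [0.6544, -0.1232]), (0.79, [0.6695, 0.2142]), (0.78, [0.5219, -0.3317])]
scoop1 top [(0.67, [0.4808, -0.0422]), (0.59, [0.452, -0.2457]), (0.49, [0.4404, 0.1276])]
clip1 top [(0.57, [0.4782, 0.2412]), (0.53, [0.4781, -0.1366]), (0.48, [0.4366, 0.043])]
349 212
252 232
435 239
canister1 scene [(0.93, [0.6294, 0.1956]), (0.68, [0.5692, -0.3188]), (0.61, [0.6672, -0.083])]
latch1 scene [(0.91, [0.652, -0.116]), (0.66, [0.673, 0.2222])]
scoop1 scene [(0.83, [0.4829, -0.0379]), (0.66, [0.4496, 0.1294]), (0.61, [0.4448, -0.2384])]
clip1 scene [(0.72, [0.4822, 0.2354]), (0.67, [0.6325, 0.196]), (0.61, [0.4322, 0.0564]), (0.52, [0.6618, -0.079]), (0.52, [0.5851, 0.5365]), (0.44, [0.4719, -0.1282])]
293 279
384 220
182 291
30.55 [0.36417015 0.06058414 0.15268959] [-1.79986940e+02  3.09444361e-02  2.62991177e+01]
```

View pics/l1.png

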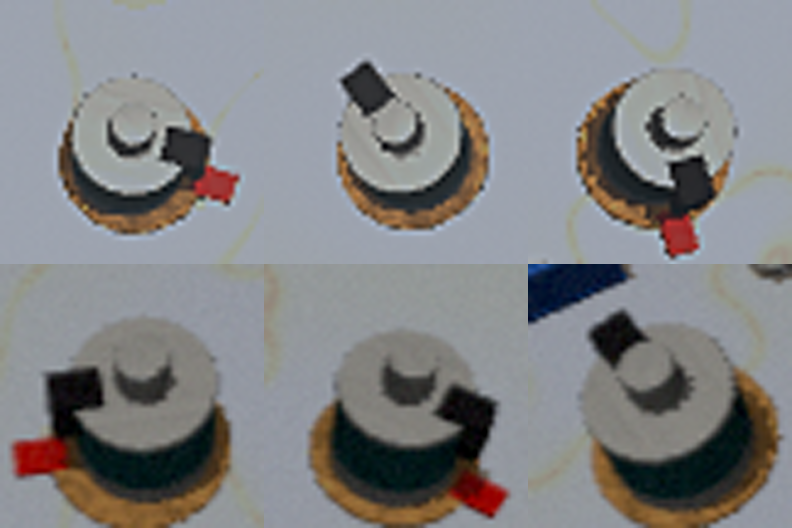

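View pics/l1_top.png

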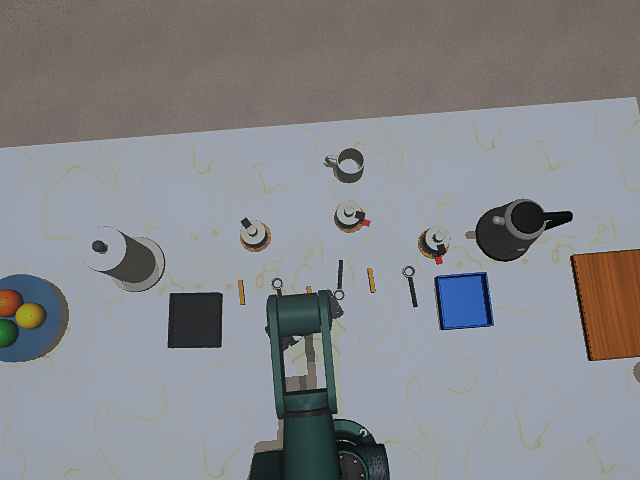

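```bash
python3 - <<'E'
from h import *
G={'top':[(349,212),(252,232),(435,239)],'scene':[(293,279),(384,220),(182,291)]}
Z={'top':[((132,125),(186,147)),((134,124),(103,87)),((157,118),(162,183))],'scene':[((141,88),(75,126)),((146,91),(204,141)),((122,101),(90,74))]}
for cam in G:
  for (x,y),(k,l) in zip(G[cam],Z[cam]):
    f=lambda p,z: ray(cam,(x-27+p[0]/4.889-.4,y-27+p[1]/4.889-.4),z)[:2]
    K=f(k,.0905);L=f(l,.0665);v=L-K;print(cam,K.round(4),np.hypot(*v).round(4),np.degrees(np.arctan2(v[1],v[0])).round(1))
E
```

```text
top [ 0.6646 -0.081 ] 0.0326 -107.0
top [0.6313 0.1897] 0.0348 33.9
top [ 0.5709 -0.324 ] 0.0333 -174.1
scene [ 0.6646 -0.0791] 0.0323 -106.2
scene [0.6311 0.1925] 0.0341 37.0
scene [ 0.573  -0.3195] 0.0354 -167.1
```

```bash
cat > ang.py <<'E'
from h import *
def latch_angle(cam,im,c,z=.0655,a0=None):
    g=cv2.cvtColor(im,cv2.COLOR_BGR2GRAY).astype(np.float32); A=np.arange(0,360,1.0); acc=0
    for r in(.026,.028,.030,.032):
        P=np.array([proj(cam,(c[0]+r*np.cos(np.radians(a)),c[1]+r*np.sin(np.radians(a)),z)) for a in A],np.float32)
        acc=acc+cv2.remap(g,P[:,0],P[:,1],cv2.INTER_LINEAR).ravel()/4
    w=np.clip(np.percentile(acc,75)-acc-25,0,None)
    if a0 is not None: w=w*(np.abs((A-a0+180)%360-180)<35)
    return np.degrees(np.angle((w*np.exp(1j*np.radians(A))).sum())),int((w>10).sum())
E
python3 - <<'E'
from ang import *
for cam in("top","scene"):
    im=cv2.imread(f"pics/l1_{cam}.png"); i0=cv2.imread(f"pics/{cam}0.png")
    for c,a in(((.6642,-.0822),-112),((.6313,.1926),30),((.5698,-.320),-170)): print(cam,c,latch_angle(cam,im,c,.0675,a))
    for c,a in(((.6448,.0543),-93),((.6308,-.1917),-4),((.5661,.318),-163)): print("before",cam,c,latch_angle(cam,i0,c,.065,a))
    # bias: shift centre
    print([round(latch_angle(cam,im,(.6642+dx,-.0822+dy),.0675,-112)[0],1) for dx,dy in((.002,0),(-.002,0),(0,.002),(0,-.002))])
E
```

```text
top (0.6642, -0.0822) (np.float64(-108.24493348035016), 46)
top (0.6313, 0.1926) (np.float64(30.226619697033787), 45)
top (0.5698, -0.32) (np.float64(-164.4141801795864), 47)
before top (0.6448, 0.0543) (np.float64(-96.8392671407187), 48)
before top (0.6308, -0.1917) (np.float64(-2.4020701516287053), 44)
before top (0.5661, 0.318) (np.float64(-158.4039276410495), 46)
[np.float64(-112.2), np.float64(-104.6), np.float64(-106.6), np.float64(-109.8)]
scene (0.6642, -0.0822) (np.float64(-105.18669263021373), 49)
scene (0.6313, 0.1926) (np.float64(30.79487445312279), 50)
scene (0.5698, -0.32) (np.float64(-165.2554250190954), 45)
before scene (0.6448, 0.0543) (np.float64(-91.7958809102014), 49)
before scene (0.6308, -0.1917) (np.float64(0.7243769106326056), 45)
before scene (0.5661, 0.318) (np.float64(-160.38141065377525), 49)
[np.float64(-109.2), np.float64(-101.3), np.float64(-104.0), np.float64(-105.8)]
```

```bash

python3 -m creep '[0.6,0.1173,0.1494,0,0,0.6,0.1173,0.1494,0,0,0.6,0.1173,0.1494,0,0,0.6,0.1173,0.1494,0,0,0.6,0.1173,0.1494,0,0]' 15 >/dev/null
python3 -m creep '[0.6,0.1173,0.1494,0,0,0.6,0.1173,0.1494,0,0,0.6,0,0,0,0,0.6,0,0,0,0,0.6,0,0,0,0]'
python3 plan.py .6642 -.0829 .079 26.3
```

```text
time: 31.55
position: [0.6627, -0.0827, 0.1525]
orientation: [-180.0, 0.0, 26.3]
wrist_force: [-0.4, -0.4, 0.5]
gripper_width: 0.0563
finger_force: 0.0
t 31.6 pos [ 0.6627 -0.0827  0.1525] rpy [-1.7996e+02  3.0000e-02  2.6300e+01] q6 51.7 w 0.0563 ff 0.0 wf [-0.4 -0.4  0.5]
-> turn 0.0 shift [0.0051 0.0035 0.2939] rows 2 q6~ 56.6
```

```bash

python3 -m creep '[0.6,0.005,0.0035,0,0,0.6,0,0,0.1,0,0.6,0,0,0.1,0,0.6,0,0,0.093,0,0.6,0,0,0,0]' >/dev/null
python3 -m creep '[0,0,0,0,0,0,0,0,0,0,0,0,0,0,0,0,0,0,0,0,0,0,0,0,0]' 40
python3 -m creep '[0,0,0,-0.035,0,0,0,0,0,0.06,0,0,0,0,0.051,0,0.0057,0.013,0,0,0,0,0,0,0]'
python3 -m creep '[0,0,0,0,0,0,0,0,0.015,0,0,0,0,0.015,0,0,0,0,0.006,0,0,0,0,0,0]'
python3 -m creep '[0.6,0,0,0,0,0.6,0,0,0,0,0.6,0,0,0,0,0.6,0,0,-0.1,0,0.6,0,0,-0.2,0]' 15 >/dev/null
python3 -m creep '[0.6,0,0,0,0,0.6,0,0,0,0]'
python3 plan.py .569 -.3195 .15 21.3
```

```text
time: 32.55
position: [0.665, -0.0831, 0.081]
orientation: [180.0, -0.1, 26.3]
wrist_force: [-0.7, 1.8, 3.6]
gripper_width: 0.0249
finger_force: 39.9
time: 33.05
position: [0.667, -0.0868, 0.0877]
orientation: [180.0, 0.0, 21.3]
wrist_force: [0.3, 0.4, -2.8]
gripper_width: 0.0254
finger_force: 39.9
time: 33.55
position: [0.6671, -0.0854, 0.0806]
orientation: [-180.0, -0.1, 21.3]
wrist_force: [-1.7, 2.4, 3.8]
gripper_width: 0.0252
finger_force: 40.0
time: 34.25
position: [0.6683, -0.0867, 0.1567]
orientation: [179.8, -0.2, 21.2]
wrist_force: [-0.3, -0.5, -0.3]
gripper_width: 0.0565
finger_force: 0.0
t 34.2 pos [ 0.6683 -0.0867  0.1567] rpy [179.81  -0.24  21.25] q6 56.6 w 0.0565 ff 0.0 wf [-0.3 -0.5 -0.3]
-> turn -0.001 shift [-0.7083  0.7234  0.0266] rows 6 q6~ 39.4
```

```bash

python3 -m creep '[0.6,-0.118,0.1206,0,0,0.6,-0.118,0.1206,0,0,0.6,-0.118,0.1206,0,0,0.6,-0.118,0.1206,0,0,0.6,-0.118,0.1206,0,0]' 15 >/dev/null
python3 -m creep '[0.6,-0.118,0.1206,0.02,0,0.6,0,0,0,0,0.6,0,0,0,0,0.6,0,0,0,0]' 
python3 plan.py .5695 -.3196 .078 21.3
```

```text
time: 35.15
position: [0.5677, -0.3177, 0.148]
orientation: [-179.9, 0.0, 21.3]
wrist_force: [-0.1, 0.6, 0.2]
gripper_width: 0.0564
finger_force: 0.0
t 35.1 pos [ 0.5677 -0.3177  0.148 ] rpy [-1.7989e+02  4.0000e-02  2.1320e+01] q6 34.4 w 0.0564 ff 0.0 wf [-0.1  0.6  0.2]
-> turn 0.0 shift [0.0041 0.0097 0.2801] rows 2 q6~ 39.4
```

```bash

python3 -m creep '[0.6,0.004,0.0095,0,0,0.6,0,0,0.1,0,0.6,0,0,0.1,0,0.6,0,0,0.078,0,0.6,0,0,0,0]' >/dev/null
python3 -m creep '[0,0,0,0,0,0,0,0,0,0,0,0,0,0,0,0,0,0,0,0,0,0,0,0,0]' 40
python3 -m creep '[0,0,0,-0.025,0,0,0,0,0,0.05,0,0,0,0,0.039,0,0,0,0,0,0,0,0,0.02,0]'
python3 -m creep '[0,0,0,0.006,0,0,0,0,0,0,0.6,0,0,0,0,0.6,0,0,0,0,0.6,0,0,0,0]' 15
python3 -m creep '[0.6,0,0,-0.1,0,0.6,0,0,-0.2,0,0.6,0,0,0,0,0.6,0,0,0,0]'
python3 - <<'E'
from seg import *
im=cv2.imread("pics/l1_top.png");h,s,v=cv2.split(cv2.cvtColor(im,cv2.COLOR_BGR2HSV))
for n,m,r in(("black",v<62,(160,285,232,356)),("blue",(h>95)&(h<125)&(s>150),(425,262,502,340))):
    mm=np.zeros_like(m);x0,y0,x1,y1=r;mm[y0:y1,x0:x1]=m[y0:y1,x0:x1]
    b=max(blobs(mm,200,9999),key=np.sum);b=cv2.morphologyEx(b.astype(np.uint8),cv2.MORPH_CLOSE,np.ones((9,9)))
    ys,xs=np.nonzero(b);q=cv2.boxPoints(cv2.minAreaRect(np.c_[xs,ys].astype(np.float32)));print(n,len(xs),q.round(1).tolist())
    for z in(0,.04): print(z,[ray("top",p,z)[:2].round(4).tolist() for p in q])
E
python3 plan.py .44 -.2434 .10 4.4 .44 -.2434 .010 4.4
```

```text
time: 36.15
position: [0.5701, -0.3215, 0.0811]
orientation: [179.8, -0.1, 21.3]
wrist_force: [1.2, -1.3, 1.1]
gripper_width: 0.0251
finger_force: 40.0
time: 36.65
position: [0.5695, -0.3208, 0.081]
orientation: [180.0, -0.0, 17.3]
wrist_force: [0.4, -0.2, 0.6]
gripper_width: 0.0249
finger_force: 40.0
time: 37.15
position: [0.5695, -0.3208, 0.0796]
orientation: [180.0, -0.0, 17.3]
wrist_force: [-0.5, -0.3, 0.3]
gripper_width: 0.0459
finger_force: 0.0
time: 37.55
position: [0.5705, -0.3214, 0.1571]
orientation: [179.8, -0.2, 17.3]
wrist_force: [0.1, -0.5, -1.5]
gripper_width: 0.0566
finger_force: 0.0
black 2914 [[168.0, 293.0], [222.0, 293.0], [222.0, 347.0], [168.0, 347.0]]
0 [[0.4887, 0.4507], [0.4755, 0.2969], [0.324, 0.3041], [0.3369, 0.455]]
0.04 [[0.4835, 0.4395], [0.4706, 0.2896], [0.3229, 0.2966], [0.3355, 0.4437]]
blue 2778 [[434.29998779296875, 276.1000061035156], [486.8999938964844, 270.0], [493.29998779296875, 324.8999938964844], [440.79998779296875, 331.1000061035156]]
0 [[0.4719, -0.3137], [0.4767, -0.4669], [0.3198, -0.4628], [0.3153, -0.3127]]
0.04 [[0.467, -0.3056], [0.4718, -0.4549], [0.3188, -0.4509], [0.3145, -0.3046]]
t 37.5 pos [ 0.5705 -0.3214  0.1571] rpy [179.77  -0.18  17.26] q6 38.4 w 0.0566 ff 0.0 wf [ 0.1 -0.5 -1.5]
-> turn 0.286 shift [-0.4964 -0.3513  0.2285] rows 4 q6~ 56.6
-> turn -0.0 shift [0.   0.   0.36] rows 2 q6~ 56.6
```

```bash

python3 -m creep '[0.4,0,0,0,0.143,0.4,0,0,0,0.143,0.4,-0.124,-0.0878,0,0,0.4,-0.124,-0.0878,0.057,0,0.4,-0.124,-0.0878,0.057,0]' 20 >/dev/null
python3 -m creep '[0.4,-0.124,-0.0878,0.1,0,0.4,0,0,0,0,0.4,0,0,0,0,0.4,0,0,0,0]'
python3 plan.py .44 -.2434 .010 4.4
```

```text
time: 38.45
position: [0.4405, -0.2438, 0.102]
orientation: [179.9, -0.1, 4.4]
wrist_force: [0.8, 0.1, 0.2]
gripper_width: 0.0373
finger_force: 0.0
t 38.5 pos [ 0.4405 -0.2438  0.102 ] rpy [ 1.7989e+02 -1.3000e-01  4.3800e+00] q6 50.2 w 0.0373 ff 0.0 wf [0.8 0.1 0.2]
-> turn -0.0 shift [-0.002  -0.0017  0.3681] rows 2 q6~ 56.6
```

```bash

python3 -m creep '[0.4,0,0,0.15,0,0.4,0,0,0.11,0,0.4,0,0,0.06,0,0.4,0,0,0.03,0,0.4,0,0,0.015,0]'
python3 -m creep '[0,0,0,0.002,0,0,0,0,0,0,0,0,0,0,0,0,0,0,0,0,0,0,0,0,0]' 20
python3 -m creep '[0,0,0,-0.1,0,0,0,0,-0.15,0,0,0,0,-0.11,0,0,0,0,0,0,0,0,0,0,0]'
python3 plan.py .398 .4046 .10 -5 .398 .4046 .020 -5
```

```text
time: 38.95
position: [0.4407, -0.2439, 0.0104]
orientation: [179.9, -0.1, 4.4]
wrist_force: [0.1, 0.4, 0.6]
gripper_width: 0.0375
finger_force: 0.0
time: 39.45
position: [0.4396, -0.2431, 0.0102]
orientation: [179.9, -0.1, 4.4]
wrist_force: [-0.1, 0.1, 2.4]
gripper_width: 0.0105
finger_force: 20.0
time: 39.95
position: [0.439, -0.2427, 0.0992]
orientation: [180.0, -0.0, 4.4]
wrist_force: [-0.2, -0.5, -1.3]
gripper_width: 0.0106
finger_force: 20.0
t 40.0 pos [ 0.439  -0.2427  0.0992] rpy [ 1.7997e+02 -3.0000e-02  4.3900e+00] q6 50.2 w 0.0106 ff 20.0 wf [-0.2 -0.5 -1.3]
-> turn 0.209 shift [-0.3891 -2.5651 -0.0033] rows 13 q6~ 140.5
-> turn -0.0 shift [ 0.   -0.    0.32] rows 2 q6~ 140.5
```

```bash

python3 -m creep '[0,0,0,0,0.105,0,0,0,0,0.104,0,-0.0278,-0.1832,0,0,0,-0.0278,-0.1832,0,0,0,-0.0278,-0.1832,0,0]' >/dev/null
python3 -m creep '[0,-0.0278,-0.1832,0,0,0,-0.0278,-0.1832,0,0,0,-0.0278,-0.1832,0,0,0,-0.0278,-0.1832,0,0,0,-0.0278,-0.1832,0,0]' >/dev/null
python3 -m creep '[0,-0.0278,-0.1832,0,0,0,-0.0278,-0.1832,0,0,0,-0.0278,-0.1832,0,0,0,-0.0278,-0.1832,0,0,0,-0.0278,-0.1832,0,0]'
python3 -m creep '[0,-0.0278,-0.1832,0,0,0,0,0,0,0,0,0,0,0,0,0,0,0,0,0,0,0,0,0,0]' 
python3 plan.py .398 .4046 .020 -5
```

```text
time: 41.45
position: [0.3992, 0.3592, 0.0962]
orientation: [179.8, 0.2, -5.0]
wrist_force: [2.0, -0.4, 0.1]
gripper_width: 0.0108
finger_force: 20.0
time: 41.95
position: [0.3983, 0.4029, 0.0986]
orientation: [179.9, 0.0, -5.1]
wrist_force: [0.3, -0.4, -1.0]
gripper_width: 0.0105
finger_force: 20.0
t 42.0 pos [0.3983 0.4029 0.0986] rpy [ 1.7993e+02  4.0000e-02 -5.1200e+00] q6 134.7 w 0.0105 ff 20.0 wf [ 0.3 -0.4 -1. ]
-> turn -0.003 shift [-0.0016 -0.0067  0.3143] rows 2 q6~ 140.5
```

```bash

python3 -m creep '[0,0,-0.005,0.1,0,0,0,0,0.11,0,0,0,0,0.06,0,0,0,0,0.03,0,0,0,0,0.015,0]'
python3 -m creep '[0,0,0,0,0,0.22,0,0,0,0,0.22,0,0,0,0,0.22,0,0,0,0,0.22,0,0,-0.1,0]'
python3 -m creep '[0.22,0,0,-0.15,0,0.4,0,0,-0.05,0,0.4,0,0,0,0]'
python3 plan.py .4918 -.0415 .10 -8.3
```

```text
time: 42.45
position: [0.3985, 0.4052, 0.0201]
orientation: [180.0, 0.0, -5.1]
wrist_force: [0.1, 0.0, -0.0]
gripper_width: 0.0109
finger_force: 20.0
time: 42.95
position: [0.3961, 0.404, 0.0423]
orientation: [179.7, 0.3, -5.0]
wrist_force: [-0.4, 0.8, 0.1]
gripper_width: 0.0207
finger_force: 0.0
time: 43.25
position: [0.3999, 0.4072, 0.0985]
orientation: [-179.7, -0.3, -5.0]
wrist_force: [-0.1, -0.4, -0.4]
gripper_width: 0.0331
finger_force: 0.0
t 43.2 pos [0.3999 0.4072 0.0985] rpy [-179.74   -0.27   -5.01] q6 134.8 w 0.0331 ff 0.0 wf [-0.1 -0.4 -0.4]
-> turn 0.073 shift [ 0.623   1.7229 -0.0059] rows 10 q6~ 93.5
```

```bash

python3 -m creep '[0.4,0,0,0,0.073,0.4,0.0623,0.1723,0,0,0.4,0.0623,0.1723,0,0,0.4,0.0623,0.1723,0,0,0.4,0.0623,0.1723,0,0]' >/dev/null
python3 -m creep '[0.4,0.0623,0.1723,0,0,0.4,0.0623,0.1723,0,0,0.4,0.0623,0.1723,0,0,0.4,0.0623,0.1723,0,0,0.4,0.0623,0.1723,0,0]' >/dev/null
python3 -m creep '[0.4,0.0623,0.1723,0,0,0.4,0,0,0,0,0.4,0,0,0,0,0.4,0,0,0,0]'
python3 plan.py .4918 -.0415 .010 -8.3
```

```text
time: 44.65
position: [0.4893, -0.0418, 0.0942]
orientation: [-180.0, 0.1, -8.3]
wrist_force: [-0.2, 0.5, 0.1]
gripper_width: 0.0376
finger_force: 0.0
t 44.6 pos [ 0.4893 -0.0418  0.0942] rpy [-1.7996e+02  1.4000e-01 -8.2500e+00] q6 86.7 w 0.0376 ff 0.0 wf [-0.2  0.5  0.1]
-> turn 0.001 shift [ 0.0096 -0.0027  0.3367] rows 2 q6~ 93.5
```

```bash

python3 -m creep '[0.4,0.0085,-0.0025,0.12,0,0.4,0,0,0.11,0,0.4,0,0,0.06,0,0.4,0,0,0.03,0,0.4,0,0,0.014,0]'
python3 -m creep '[0,0,0,0.002,0,0,0,0,0,0,0,0,0,0,0,0,0,0,0,0,0,0,0,0,0]' 20
python3 -m creep '[0,0,0,-0.1,0,0,0,0,-0.15,0,0,0,0,-0.11,0,0,0,0,0,-0.073,0,0,0,0,0]'
python3 plan.py .4115 .370 .10 -5
```

```text
time: 45.15
position: [0.4918, -0.0412, 0.0112]
orientation: [-180.0, 0.1, -8.2]
wrist_force: [-0.3, 0.6, 0.5]
gripper_width: 0.0372
finger_force: 0.0
time: 45.65
position: [0.4931, -0.0427, 0.0124]
orientation: [-180.0, -0.1, -8.3]
wrist_force: [0.6, 1.0, 3.3]
gripper_width: 0.0104
finger_force: 20.0
time: 46.15
position: [0.4931, -0.0429, 0.1027]
orientation: [180.0, -0.1, -5.0]
wrist_force: [-0.3, 0.4, -0.4]
gripper_width: 0.0107
finger_force: 20.0
t 46.1 pos [ 0.4931 -0.0429  0.1027] rpy [ 1.7997e+02 -1.4000e-01 -5.0300e+00] q6 83.5 w 0.0107 ff 20.0 wf [-0.3  0.4 -0.4]
-> turn -0.001 shift [-0.469  -1.6169  0.0107] rows 9 q6~ 137.0
```

```bash

python3 -m creep '[0,-0.0469,-0.1617,0,0,0,-0.0469,-0.1617,0,0,0,-0.0469,-0.1617,0,0,0,-0.0469,-0.1617,0,0,0,-0.0469,-0.1617,0,0]' >/dev/null
python3 -m creep '[0,-0.0469,-0.1617,0,0,0,-0.0469,-0.1617,0,0,0,-0.0469,-0.1617,0,0,0,-0.0469,-0.1617,0,0,0,-0.0469,-0.1617,0,0]' >/dev/null
python3 -m creep '[0,0,0,0,0,0,0,0,0,0,0,0,0,0,0,0,0,0,0,0]' 
python3 plan.py .4115 .370 .020 -5
```

```text
time: 47.55
position: [0.4113, 0.3689, 0.1011]
orientation: [179.9, 0.0, -5.1]
wrist_force: [0.4, 0.1, -1.0]
gripper_width: 0.0107
finger_force: 20.0
t 47.5 pos [0.4113 0.3689 0.1011] rpy [ 1.7995e+02  2.0000e-02 -5.1400e+00] q6 131.2 w 0.0107 ff 20.0 wf [ 0.4  0.1 -1. ]
-> turn -0.003 shift [ 0.0005 -0.0044  0.3243] rows 2 q6~ 137.0
```

```bash

python3 -m creep '[0,0,-0.003,0.11,0,0,0,0,0.11,0,0,0,0,0.06,0,0,0,0,0.03,0,0,0,0,0.013,0]'
python3 -m creep '[0,0,0,0,0,0.22,0,0,0,0,0.22,0,0,0,0,0.22,0,0,0,0,0.22,0,0,-0.1,0]'
python3 -m creep '[0.22,0,0,-0.15,0,0.4,0,0,-0.05,0,0.4,0,0,0,-0.145,0.4,0,0,0,-0.145,0.4,0,0,0,0]'
python3 plan.py .4387 .1303 .10 8
```

```text
time: 48.05
position: [0.4112, 0.3705, 0.0203]
orientation: [180.0, 0.0, -5.1]
wrist_force: [0.1, 0.4, 0.3]
gripper_width: 0.0105
finger_force: 20.0
time: 48.55
position: [0.4087, 0.3694, 0.0427]
orientation: [179.7, 0.3, -5.0]
wrist_force: [-0.2, 0.4, -0.2]
gripper_width: 0.0207
finger_force: 0.0
time: 49.05
position: [0.411, 0.3711, 0.0955]
orientation: [180.0, -0.0, 8.0]
wrist_force: [0.7, -0.2, -0.1]
gripper_width: 0.0373
finger_force: 0.0
t 49.0 pos [0.411  0.3711 0.0955] rpy [180.    -0.     8.02] q6 118.2 w 0.0373 ff 0.0 wf [ 0.7 -0.2 -0.1]
-> turn 0.001 shift [-0.0241  0.9692 -0.0182] rows 5 q6~ 98.5
```

```bash

python3 -m creep '[0.4,-0.004,0.1615,0,0,0.4,-0.004,0.1615,0,0,0.4,-0.004,0.1615,0,0,0.4,-0.004,0.1615,0,0,0.4,-0.004,0.1615,0,0]' >/dev/null
python3 -m creep '[0.4,-0.004,0.1615,0,0,0.4,0,0,0,0,0.4,0,0,0,0,0.4,0,0,0,0]'
python3 plan.py .4387 .1303 .010 8
```

```text
time: 49.95
position: [0.4388, 0.1311, 0.0955]
orientation: [-180.0, 0.0, 8.0]
wrist_force: [-1.1, -0.1, 0.7]
gripper_width: 0.0377
finger_force: 0.0
t 50.0 pos [0.4388 0.1311 0.0955] rpy [-1.7998e+02  1.0000e-02  8.0100e+00] q6 91.5 w 0.0377 ff 0.0 wf [-1.1 -0.1  0.7]
-> turn 0.0 shift [-0.0009  0.003   0.342 ] rows 2 q6~ 98.5
```

```bash

python3 -m creep '[0.4,0,0.003,0.12,0,0.4,0,0,0.115,0,0.4,0,0,0.06,0,0.4,0,0,0.03,0,0.4,0,0,0.015,0]'
python3 -m creep '[0,0,0,0.001,0,0,0,0,0,0,0,0,0,0,0,0,0,0,0,0,0,0,0,0,0]' 20
python3 -m creep '[0,0,0,-0.1,0,0,0,0,-0.15,0,0,0,0,-0.11,0,0,0,0,0,0.145,0,0,0,0,0.145]'
python3 -m creep '[0,0,0,0,0,0,0,0,0,0]'
python3 plan.py .3927 .338 .10 -5
```

```text
time: 50.45
position: [0.4386, 0.1306, 0.01]
orientation: [-180.0, 0.1, 8.1]
wrist_force: [-0.3, -0.1, 0.3]
gripper_width: 0.0378
finger_force: 0.0
time: 50.95
position: [0.4398, 0.1298, 0.0114]
orientation: [-180.0, -0.1, 8.0]
wrist_force: [-0.4, 0.1, 3.1]
gripper_width: 0.0102
finger_force: 20.0
time: 51.45
position: [0.4399, 0.1296, 0.102]
orientation: [-180.0, -0.2, -5.3]
wrist_force: [0.3, 0.0, -1.5]
gripper_width: 0.0106
finger_force: 20.0
time: 51.65
position: [0.4388, 0.1295, 0.1002]
orientation: [180.0, 0.0, -4.9]
wrist_force: [-0.7, 0.1, -0.5]
gripper_width: 0.0108
finger_force: 20.0
t 51.6 pos [0.4388 0.1295 0.1002] rpy [ 1.7998e+02  3.0000e-02 -4.9000e+00] q6 104.2 w 0.0108 ff 20.0 wf [-0.7  0.1 -0.5]
-> turn 0.002 shift [-2.565e-01 -8.149e-01  8.000e-04] rows 5 q6~ 135.7
```

```bash

python3 -m creep '[0,-0.0513,-0.163,0,0,0,-0.0513,-0.163,0,0,0,-0.0513,-0.163,0,0,0,-0.0513,-0.163,0,0,0,-0.0513,-0.163,0,0]' >/dev/null
python3 -m creep '[0,0,0,0,0,0,0,0,0,0,0,0,0,0,0]' 
python3 plan.py .3927 .338 .020 -5
```

```text
time: 52.45
position: [0.3931, 0.3372, 0.1]
orientation: [179.9, 0.0, -5.0]
wrist_force: [0.2, 0.2, -1.3]
gripper_width: 0.0108
finger_force: 20.0
t 52.5 pos [0.3931 0.3372 0.1   ] rpy [ 1.7993e+02  2.0000e-02 -5.0200e+00] q6 129.4 w 0.0108 ff 20.0 wf [ 0.2  0.2 -1.3]
-> turn -0.0 shift [-0.0018 -0.0032  0.32  ] rows 2 q6~ 135.7
```

```bash

python3 -m creep '[0,0,-0.002,0.11,0,0,0,0,0.11,0,0,0,0,0.055,0,0,0,0,0.03,0,0,0,0,0.013,0]'
python3 -m creep '[0,0,0,0,0,0.22,0,0,0,0,0.22,0,0,0,0,0.22,0,0,0,0,0.22,0,0,-0.1,0]'
python3 -m creep '[0.22,0,0,-0.15,0,0.4,0,0,-0.15,0,0.4,0,0,0,0]'
cat > clips.py <<'E'
from seg import *
import sys
for cam in("top","scene"):
    im=optics.grab_frame(cam); cv2.imwrite(f"pics/{sys.argv[1]}_{cam}.png",im)
    h,s,v=[a.astype(int) for a in cv2.split(cv2.cvtColor(im,cv2.COLOR_BGR2HSV))]
    m=(h>=14)&(h<=24)&(s>130)&(v>120)
    for b in blobs(m,20):
        P=world(cam,b,.014)
        if inside(P): c,a,L=pca(P); print(cam,len(P),c.round(4),round(a,1),round(L,3))
    for q in("clip1","canister1","scoop1"): print(q,[(round(s,2),p.tolist()) for s,p,x in find(cam,q,0)])
E
python3 clips.py l2; python3 plan.py
```

```text
time: 52.95
position: [0.3933, 0.338, 0.0206]
orientation: [180.0, 0.0, -5.1]
wrist_force: [0.5, 0.1, -0.2]
gripper_width: 0.0105
finger_force: 20.0
time: 53.45
position: [0.3907, 0.3371, 0.0431]
orientation: [179.7, 0.3, -5.0]
wrist_force: [-1.0, 0.3, 0.8]
gripper_width: 0.0204
finger_force: 0.0
time: 53.75
position: [0.3964, 0.3412, 0.1281]
orientation: [-179.5, -0.6, -5.0]
wrist_force: [0.4, 0.5, 0.3]
gripper_width: 0.033
finger_force: 0.0
top 71 [ 0.6339 -0.0759] 72.0 0.082
top 30 [0.6449 0.1554] 19.8 0.041
top 328 [ 0.5581 -0.3349] 143.4 0.085
top 41 [0.6058 0.2185] 41.3 0.063
top 23 [0.6054 0.1616] 139.7 0.038
top 83 [ 0.4756 -0.1307] 2.9 0.067
top 81 [0.4727 0.2413] 3.0 0.066
top 82 [0.4383 0.0446] 10.6 0.067
clip1 [(0.5, [0.4776, -0.1329]), (0.47, [0.476, 0.2459]), (0.43, [0.4421, 0.0424]), (0.3, [0.3968, 0.3303])]
canister1 [(0.76, [0.634, 0.1898]), (0.64, [0.5859, -0.2841]), (0.56, [0.6579, -0.0885])]
scoop1 [(0.67, [0.3969, 0.3287]), (0.63, [0.6794, 0.2194]), (0.4, [0.3995, 0.3682])]
scene 70 [0.4742 0.2423] 3.4 0.065
scene 84 [0.4393 0.0458] 11.2 0.067
scene 93 [ 0.4774 -0.1294] 2.9 0.066
scene 93 [0.6588 0.1652] 39.2 0.078
scene 431 [ 0.5795 -0.3392] 8.4 0.083
scene 70 [ 0.6963 -0.114 ] 41.1 0.053
clip1 [(0.72, [0.4828, 0.2352]), (0.68, [0.4375, 0.0475]), (0.67, [0.4766, -0.1248])]
canister1 [(0.94, [0.5911, -0.2801]), (0.67, [0.3999, 0.3673]), (0.66, [0.6304, 0.1985]), (0.59, [0.6603, -0.0837]), (0.57, [0.8111, -0.1])]
scoop1 [(0.76, [0.4072, 0.4113]), (0.47, [0.404, 0.331])]
t 54.1 pos [0.3923 0.3382 0.1194] rpy [ 1.7989e+02  1.3000e-01 -5.0200e+00] q6 129.5 w 0.0376 ff 0.0 wf [ 0.2 -0.6 -0.9]
```

View pics/l2_scene.png

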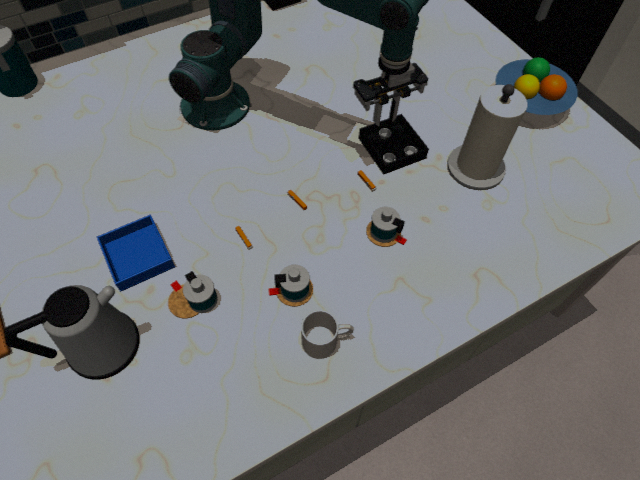

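The scoops are in the black caddy. The canister on coaster R has been knocked off to about (.588,-.282), px (200,290). I'll sort the first clip and then mend that canister.

```bash

python3 -m creep '[0.4,0,0,0,-0.09,0.4,0,0,0,-0.09,0.4,0,0,0,0]' >/dev/null
python3 plan.py .4742 .242 .10 3
```

```text
t 54.5 pos [0.3927 0.3384 0.1201] rpy [1.7995e+02 8.0000e-02 3.0800e+00] q6 121.4 w 0.0376 ff 0.0 wf [-0.4  0.4  0.1]
-> turn 0.002 shift [0.3054 0.4023 0.0803] rows 3 q6~ 114.0
```

```bash

python3 -m creep '[0.4,0.1018,0.1341,0.02,0,0.4,0.1018,0.1341,0.03,0,0.4,0.1018,0.1341,0.03,0,0.4,0,0,0,0,0.4,0,0,0,0]' 20 >/dev/null
python3 -m creep '[0.4,0,0,0.12,0,0.4,0,0,0.11,0,0.4,0,0,0.07,0,0.4,0,0,0.03,0,0.4,0,0,0.015,0]' 20
python3 plan.py .4742 .242 .012 3
python3 -m creep '[0,0,0,0,0,0,0,0,0,0,0,0,0,0,0,0,0,0,0,0,0,0,0,0,0]' 20
python3 -m creep '[0,0,0,-0.1,0,0,0,0,-0.15,0,0,0,0,-0.11,0,0,0,0,0,0,0,0,0,0,0]'
python3 plan.py .3946 -.418 .10 2
```

```text
time: 55.45
position: [0.4738, 0.2432, 0.0142]
orientation: [180.0, 0.1, 3.1]
wrist_force: [0.4, -0.1, 0.6]
gripper_width: 0.0375
finger_force: 0.0
t 55.5 pos [0.4738 0.2432 0.0142] rpy [1.7999e+02 6.0000e-02 3.1500e+00] q6 107.9 w 0.0375 ff 0.0 wf [ 0.4 -0.1  0.6]
-> turn 0.003 shift [0.0014 0.005  0.0089] rows 1 q6~ 114.0
time: 55.95
position: [0.4754, 0.2427, 0.0158]
orientation: [-180.0, -0.1, 3.1]
wrist_force: [-0.3, -0.6, 3.2]
gripper_width: 0.0119
finger_force: 20.0
time: 56.45
position: [0.4749, 0.2424, 0.1049]
orientation: [-180.0, -0.1, 3.1]
wrist_force: [0.2, 0.3, -0.9]
gripper_width: 0.0117
finger_force: 20.0
t 56.5 pos [0.4749 0.2424 0.1049] rpy [-1.7999e+02 -5.0000e-02  3.0700e+00] q6 107.9 w 0.0117 ff 20.0 wf [ 0.2  0.3 -0.9]
-> turn 0.024 shift [-0.4131  2.6286  0.0195] rows 14 q6~ 41.4
```

```bash

python3 -m creep '[0,-0.0295,0.1878,0,0.024,0,-0.0295,0.1878,0,0,0,-0.0295,0.1878,0,0,0,-0.0295,0.1878,0,0,0,-0.0295,0.1878,0,0]' >/dev/null
python3 -m creep '[0,-0.0295,0.1878,0,0,0,-0.0295,0.1878,0,0,0,-0.0295,0.1878,0,0,0,-0.0295,0.1878,0,0,0,-0.0295,0.1878,0,0]' >/dev/null
python3 -m creep '[0,-0.0295,0.1878,0,0,0,-0.0295,0.1878,0,0,0,-0.0295,0.1878,0,0,0,-0.0295,0.1878,0,0,0,0,0,0,0]' >/dev/null
python3 -m creep '[0,0,0,0,0,0,0,0,0,0,0,0,0,0,0]' >/dev/null
python3 plan.py .3946 -.418 .023 2
```

```text
t 58.2 pos [ 0.3955 -0.4165  0.1041] rpy [-1.7993e+02  4.0000e-02  2.1000e+00] q6 35.8 w 0.0117 ff 20.0 wf [-0.2  0.   0. ]
-> turn 0.002 shift [-0.004   0.0058  0.3245] rows 2 q6~ 41.4
```

```bash

python3 -m creep '[0,-0.003,0.005,0.11,0,0,0,0,0.11,0,0,0,0,0.055,0,0,0,0,0.03,0,0,0,0,0.017,0]'
python3 -m creep '[0,0,0,0,0,0.22,0,0,0,0,0.22,0,0,0,0,0.22,0,0,0,0,0.22,0,0,-0.1,0]' >/dev/null
python3 -m creep '[0.22,0,0,-0.15,0,0.4,-0.05,0,-0.15,0,0.4,-0.1,0,-0.1,0,0.4,0,0,0,0]'
python3 - <<'E'
from ang import *
out=[]
for cam in("top","scene"):
    im=optics.grab_frame(cam);cv2.imwrite(f"pics/l3_{cam}.png",im)
    x,y=proj(cam,(.588,-.282,.05)).astype(int);print(cam,x,y);out.append(cv2.resize(im[y-25:y+25,x-25:x+25],(400,400),interpolation=cv2.INTER_CUBIC))
cv2.imwrite("pics/l3.png",np.hstack(out))
E
```

```text
time: 58.75
position: [0.395, -0.4191, 0.0242]
orientation: [180.0, -0.0, 2.1]
wrist_force: [0.3, -0.3, -0.5]
gripper_width: 0.0119
finger_force: 20.0
time: 59.65
position: [0.3571, -0.4235, 0.1551]
orientation: [179.5, -0.3, 1.9]
wrist_force: [0.1, -0.8, 0.3]
gripper_width: 0.0371
finger_force: 0.0
top 421 234
scene 201 290
```

View pics/l3.png

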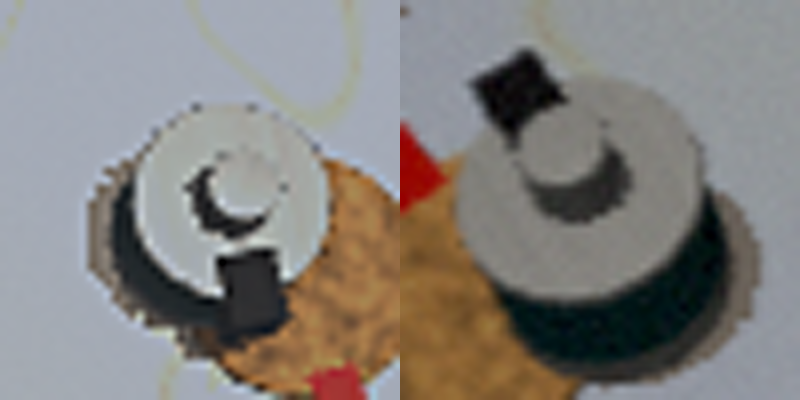

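```bash
python3 - <<'E'
from ang import *
for cam,(x,y),k,l in(("top",(421,234),(247,183),(250,282)),("scene",(201,290),(167,145),(119,92))):
    f=lambda p,z: ray(cam,(x-25+p[0]/8-.45,y-25+p[1]/8-.45),z)[:2]
    K=f(k,.0895);L=f(l,.066);v=L-K;print(K.round(4),np.hypot(*v).round(4),np.degrees(np.arctan2(v[1],v[0])))
    im=cv2.imread(f"pics/l3_{cam}.png");print(latch_angle(cam,im,(.587,-.2815),.066,-170))
E
python3 plan.py .587 -.2815 .15 2
```

```text
[ 0.5863 -0.2892] 0.0304 -177.26595860536392
(np.float64(-161.12488107160127), 47)
[ 0.587  -0.2852] 0.0362 -172.46997484328296
(np.float64(-164.3428629943499), 44)
t 59.8 pos [ 0.3573 -0.4212  0.1499] rpy [ 1.7992e+02 -9.0000e-02  1.9500e+00] q6 32.5 w 0.0375 ff 0.0 wf [ 0.9  0.1 -0.4]
-> turn -0.001 shift [ 9.376e-01 -5.262e-01 -4.000e-04] rows 6 q6~ 62.4
```

```bash

python3 -m creep '[0.6,0.1562,-0.0848,0,0,0.6,0.1562,-0.0848,0,0,0.6,0.1562,-0.0848,0,0,0.6,0.1562,-0.0848,0,0,0.6,0.1562,-0.0848,0,0]' 15 >/dev/null
python3 -m creep '[0.6,0.1562,-0.0848,0,0,0.6,0,0,0,0,0.6,0,0,0,0,0.6,0,0,0,0]'
python3 -m creep '[0.6,0,0,0.1,0,0.6,0,0,0.1,0,0.6,0,0,0.06,0,0.6,0,0,0.03,0,0.6,0,0,0,0]'
python3 -m creep '[0,0,0,0,0,0,0,0,0,0,0,0,0,0,0,0,0,0,0,0,0,0,0,0,0]'
python3 -m creep '[0.6,0,0,0,0,0.6,0,0,0,0,0.6,0,0,0,0,0.6,0,0,0,-0.15,0.6,0,0,0,-0.15]' >/dev/null
python3 -m creep '[0.6,0,0,0,-0.17,0.6,0,0,0,-0.17,0.6,0,0,0,-0.17,0.6,0,0,0,-0.17,0.6,0,0,0,-0.17]' >/dev/null
python3 -m creep '[0.6,0,0,0,-0.17,0.6,0,0,0,-0.17,0.6,0,0,0,-0.17,0.6,0,0,0,-0.17,0.6,0,0,0,-0.17]' >/dev/null
python3 -m creep '[0.0,0,0,0,0,0.0,0,0,0,0,0.0,0,0,0,0,0.0,0,0,0,0,0.0,0,0,0,0]' 40
python3 -m creep '[0,0,0,-0.05,0,0,0,0,-0.05,0,0,0,0,0,0,0,0,0,0,0]'
python3 - <<'E'
from ang import *
p=robot.read_state()["position"];print(p)
for cam in("top","scene"):
    im=cv2.imread(f"pics/l3_{cam}.png")
    for c in((p[0],p[1]),(p[0]+.001,p[1]-.001)): print(cam,latch_angle(cam,im,c,.066,-170))
E
python3 plan.py .57 -.321 .09 92
```

```text
time: 60.65
position: [0.5859, -0.2856, 0.1475]
orientation: [-179.9, 0.2, 2.0]
wrist_force: [0.2, -0.1, -0.1]
gripper_width: 0.0558
finger_force: 0.0
time: 61.15
position: [0.5858, -0.2857, 0.0756]
orientation: [-179.9, 0.1, 1.9]
wrist_force: [0.2, -0.9, 0.1]
gripper_width: 0.0563
finger_force: 0.0
time: 61.65
position: [0.5874, -0.2859, 0.0776]
orientation: [179.9, -0.1, 2.0]
wrist_force: [1.0, -0.1, 0.9]
gripper_width: 0.0257
finger_force: 15.0
time: 63.65
position: [0.5867, -0.2855, 0.0767]
orientation: [-180.0, -0.0, 92.0]
wrist_force: [-1.8, 0.6, 0.4]
gripper_width: 0.0251
finger_force: 40.0
time: 64.05
position: [0.5873, -0.2858, 0.1027]
orientation: [179.9, 0.1, 92.0]
wrist_force: [0.7, -0.6, -3.8]
gripper_width: 0.0251
finger_force: 40.0
[ 0.58734609 -0.28577407  0.10271178]
top (np.float64(-170.24497243133865), 47)
top (np.float64(-172.63358048402253), 47)
scene (np.float64(-171.21594096222907), 43)
scene (np.float64(-172.10778516136426), 41)
t 64.0 pos [ 0.5873 -0.2858  0.1027] rpy [1.7991e+02 6.0000e-02 9.2000e+01] q6 -32.9 w 0.0251 ff 40.0 wf [ 0.7 -0.6 -3.8]
-> turn -0.0 shift [-0.1384 -0.0743  0.0508] rows 1 q6~ -31.4
```

```bash

python3 -m creep '[0,0,0,0,-0.03,0,-0.07,-0.037,0,0,0,-0.07,-0.037,0,0,0,0,0,0,0,0,0,0,0,0]' >/dev/null
python3 -m creep '[0,0,0,0.04,0,0,0,0,0.035,0,0,0,0,0.015,0,0,0,0,0.008,0,0,0,0,0,0]'
python3 -m creep '[0,0,0,0.005,0,0,0,0,0,0]'
python3 plan.py .57 -.321 .078 92
```

```text
time: 65.05
position: [0.5707, -0.3213, 0.0771]
orientation: [180.0, 0.0, 93.4]
wrist_force: [0.1, -0.7, -3.7]
gripper_width: 0.0251
finger_force: 40.0
time: 65.25
position: [0.5708, -0.3218, 0.0768]
orientation: [179.9, 0.1, 93.4]
wrist_force: [-1.2, 0.2, -0.4]
gripper_width: 0.025
finger_force: 40.0
t 65.2 pos [ 0.5708 -0.3218  0.0768] rpy [1.7994e+02 6.0000e-02 9.3360e+01] q6 -37.7 w 0.025 ff 40.0 wf [-1.2  0.2 -0.4]
-> turn 0.03 shift [ 0.0033 -0.0032 -0.0046] rows 1 q6~ -31.4
```

```bash

python3 -m creep '[0.6,0,0,0,0,0.6,0,0,0,0,0.6,0,0,0,0,0.6,0,0,-0.1,0,0.6,0,0,-0.2,0]' 20 >/dev/null
python3 -m creep '[0.4,0,0,0,0.182,0.4,0,0,0,0.182,0.4,0,0,0,0.182,0.4,0,0,0,0.182,0.4,0,0,0,0.182]' >/dev/null
python3 -m creep '[0.4,0,0,0,0.182,0.4,0,0,0,0.182,0.4,0,0,0,0.182,0.4,0,0,0,0.182,0.4,0,0,0,0.182]' >/dev/null
python3 -m creep '[0.4,0,0,0,0.182,0.4,0,0,0,0]'
python3 plan.py .4765 -.1298 .10 3
```

```text
time: 66.95
position: [0.5706, -0.3216, 0.1512]
orientation: [180.0, -0.0, 3.3]
wrist_force: [0.4, 1.1, 0.5]
gripper_width: 0.0375
finger_force: 0.0
t 67.0 pos [ 0.5706 -0.3216  0.1512] rpy [ 1.7998e+02 -3.0000e-02  3.2800e+00] q6 52.4 w 0.0375 ff 0.0 wf [0.4 1.1 0.5]
-> turn 0.006 shift [-0.3359 -0.7858  0.2046] rows 5 q6~ 71.8
```

```bash

python3 -m creep '[0.4,-0.0672,-0.1572,0,0.006,0.4,-0.0672,-0.1572,0,0,0.4,-0.0672,-0.1572,0.05,0,0.4,-0.0672,-0.1572,0.075,0,0.4,-0.0672,-0.1572,0.075,0]' 20 >/dev/null
python3 -m creep '[0.4,0,0,0,0,0.4,0,0,0,0,0.4,0,0,0,0]' >/dev/null
python3 plan.py .4765 -.1298 .012 3
```

```text
t 67.8 pos [ 0.4777 -0.1309  0.1025] rpy [179.89  -0.18   3.05] q6 65.1 w 0.0377 ff 0.0 wf [-0.7 -0.1  0.9]
-> turn 0.001 shift [-0.0046 -0.0045  0.3621] rows 2 q6~ 71.8
```

```bash

python3 -m creep '[0.4,-0.003,-0.003,0.14,0,0.4,0,0,0.11,0,0.4,0,0,0.065,0,0.4,0,0,0.03,0,0.4,0,0,0.013,0]'
python3 -m creep '[0,0,0,0,0,0,0,0,0,0,0,0,0,0,0,0,0,0,0,0,0,0,0,0,0]' 20
python3 -m creep '[0,0,0,-0.1,0,0,0,0,-0.15,0,0,0,0,-0.11,0,0,0,0,0,0.024,0,0,0,0,0]'
python3 plan.py .3935 -.383 .10 2
```

```text
time: 68.25
position: [0.4764, -0.1302, 0.0117]
orientation: [180.0, -0.1, 3.0]
wrist_force: [0.7, -0.4, 0.1]
gripper_width: 0.0377
finger_force: 0.0
time: 68.75
position: [0.4761, -0.1294, 0.0124]
orientation: [179.9, -0.1, 3.0]
wrist_force: [-0.7, -0.2, 3.1]
gripper_width: 0.0119
finger_force: 20.0
time: 69.25
position: [0.4754, -0.129, 0.1016]
orientation: [180.0, -0.0, 1.9]
wrist_force: [0.0, -0.6, -0.4]
gripper_width: 0.0124
finger_force: 20.0
t 69.2 pos [ 0.4754 -0.129   0.1016] rpy [ 1.7998e+02 -5.0000e-02  1.8900e+00] q6 66.3 w 0.0124 ff 20.0 wf [ 0.  -0.6 -0.4]
-> turn -0.002 shift [-0.363   1.0038  0.0064] rows 6 q6~ 43.8
```

```bash

python3 -m creep '[0,-0.0605,0.1673,0,0,0,-0.0605,0.1673,0,0,0,-0.0605,0.1673,0,0,0,-0.0605,0.1673,0,0,0,-0.0605,0.1673,0,0]' >/dev/null
python3 -m creep '[0,-0.0605,0.1673,0,0,0,0,0,0,0,0,0,0,0,0,0,0,0,0,0]' >/dev/null
python3 plan.py .3935 -.383 .021 2
python3 -m creep '[0,0,0,0.11,0,0,0,0,0.11,0,0,0,0,0.055,0,0,0,0,0.03,0,0,0,0,0.015,0]'
python3 -m creep '[0,0,0,0,0,0.22,0,0,0,0,0.22,0,0,0,0,0.22,0,0,0,0,0.22,0,0,-0.1,0]' >/dev/null
python3 -m creep '[0.22,0,0,-0.15,0,0.4,0,0,-0.05,0,0.4,0,0,0,-0.18,0.4,0,0,0,-0.02,0.4,0,0,0,0]'
python3 plan.py .4389 .0455 .10 11
```

```text
t 70.2 pos [ 0.3928 -0.3812  0.0999] rpy [-1.7983e+02  9.0000e-02  1.9600e+00] q6 37.9 w 0.0121 ff 20.0 wf [-0.2  0.3 -0.2]
-> turn -0.001 shift [0.0025 0.0073 0.3155] rows 2 q6~ 43.8
time: 70.65
position: [0.3934, -0.3821, 0.0211]
orientation: [-180.0, 0.0, 2.0]
wrist_force: [0.1, -0.3, 0.5]
gripper_width: 0.0117
finger_force: 20.0
time: 71.65
position: [0.3927, -0.3826, 0.0957]
orientation: [-179.9, 0.0, 10.8]
wrist_force: [-0.1, -0.7, -0.2]
gripper_width: 0.0378
finger_force: 0.0
t 71.7 pos [ 0.3927 -0.3826  0.0957] rpy [-1.7995e+02  3.0000e-02  1.0780e+01] q6 29.0 w 0.0378 ff 0.0 wf [-0.1 -0.7 -0.2]
-> turn -0.005 shift [ 0.5081 -1.6456 -0.0172] rows 9 q6~ 84.9
```

```bash

python3 -m creep '[0.4,0.0508,-0.1646,0,0,0.4,0.0508,-0.1646,0,0,0.4,0.0508,-0.1646,0,0,0.4,0.0508,-0.1646,0,0,0.4,0.0508,-0.1646,0,0]' >/dev/null
python3 -m creep '[0.4,0.0508,-0.1646,0,0,0.4,0.0508,-0.1646,0,0,0.4,0.0508,-0.1646,0,0,0.4,0.0508,-0.1646,0,0,0.4,0.0508,-0.1646,0,0]' >/dev/null
python3 -m creep '[0.4,0,0,0,0,0.4,0,0,0,0,0.4,0,0,0,0]' >/dev/null
python3 plan.py .4389 .0455 .012 11
```

```text
t 73.0 pos [0.4395 0.0443 0.0959] rpy [1.7997e+02 7.0000e-02 1.0810e+01] q6 77.6 w 0.0375 ff 0.0 wf [ 0.5 -0.   0.4]
-> turn -0.004 shift [-0.0014 -0.005   0.3355] rows 2 q6~ 84.9
```

```bash

python3 -m creep '[0.4,0,-0.004,0.12,0,0.4,0,0,0.11,0,0.4,0,0,0.06,0,0.4,0,0,0.03,0,0.4,0,0,0.014,0]'
python3 -m creep '[0,0,0,0,0,0,0,0,0,0,0,0,0,0,0,0,0,0,0,0,0,0,0,0,0]' 20
python3 -m creep '[0,0,0,-0.1,0,0,0,0,-0.15,0,0,0,0,-0.11,0,0,0,0,0,0.18,0,0,0,0,0.02]'
python3 -m creep '[0,0,0,0,0]' >/dev/null
python3 plan.py .3924 -.348 .10 2
```

```text
time: 73.45
position: [0.4393, 0.045, 0.0123]
orientation: [180.0, 0.1, 10.8]
wrist_force: [0.0, 0.5, 0.4]
gripper_width: 0.0376
finger_force: 0.0
time: 73.95
position: [0.4404, 0.0461, 0.0138]
orientation: [180.0, -0.1, 10.9]
wrist_force: [0.1, -0.8, 3.0]
gripper_width: 0.0115
finger_force: 20.0
time: 74.45
position: [0.4403, 0.0463, 0.1041]
orientation: [180.0, -0.1, 1.9]
wrist_force: [-0.2, -0.6, 0.3]
gripper_width: 0.0117
finger_force: 20.0
t 74.5 pos [0.4391 0.0463 0.1023] rpy [-1.80e+02  8.00e-02  2.05e+00] q6 86.6 w 0.0116 ff 20.0 wf [-0.3  1.  -1.2]
-> turn 0.001 shift [-0.2416  1.5697  0.0093] rows 8 q6~ 46.4
```

```bash

python3 -m creep '[0,-0.0268,0.1744,0,0,0,-0.0268,0.1744,0,0,0,-0.0268,0.1744,0,0,0,-0.0268,0.1744,0,0,0,-0.0268,0.1744,0,0]' >/dev/null
python3 -m creep '[0,-0.0268,0.1744,0,0,0,-0.0268,0.1744,0,0,0,-0.0268,0.1744,0,0,0,-0.0268,0.1744,0,0,0,0,0,0,0]' >/dev/null
python3 -m creep '[0,0,0,0,0,0,0,0,0,0,0,0,0,0,0]' >/dev/null
python3 plan.py .3924 -.348 .022 2
python3 -m creep '[0,0,0,0.11,0,0,0,0,0.11,0,0,0,0,0.055,0,0,0,0,0.03,0,0,0,0,0.016,0]'
python3 -m creep '[0,0,0,0,0,0.22,0,0,0,0,0.22,0,0,0,0,0.22,0,0,0,0,0.22,0,0,-0.1,0]' >/dev/null
python3 -m creep '[0.22,0,0,-0.15,0,0.4,-0.1,0,-0.15,0,0.4,-0.15,0.1,0,0,0.6,-0.15,0.1,0,0,0.6,-0.1,0.1,0,0]'
python3 look.py l4
```

```text
t 75.8 pos [ 0.3927 -0.3465  0.1026] rpy [-1.7995e+02  2.0000e-02  2.0500e+00] q6 40.3 w 0.0116 ff 20.0 wf [-0.2  0.  -1.1]
-> turn 0.001 shift [-0.0013  0.0061  0.3225] rows 2 q6~ 46.4
time: 76.35
position: [0.3927, -0.3476, 0.0226]
orientation: [-180.0, -0.0, 2.0]
wrist_force: [-0.1, -0.1, 0.3]
gripper_width: 0.012
finger_force: 20.0
time: 77.35
position: [0.2683, -0.4282, 0.124]
orientation: [179.9, -0.0, 1.9]
wrist_force: [0.3, -0.5, 0.0]
gripper_width: 0.0494
finger_force: 0.0
canister1 top [(0.82, [0.639, 0.2003]), (0.79, [0.6754, -0.081])]
latch1 top [(0.98, [0.5186, -0.3335]), (0.76, [0.6701, 0.2107]), (0.69, [0.6572, -0.1316])]
scoop1 top [(0.79, [0.4219, 0.4062]), (0.69, [0.6579, -0.134]), (0.66, [0.4057, 0.3332])]
clip1 top [(0.68, [0.3832, -0.3561]), (0.68, [0.4009, -0.4259]), (0.64, [0.391, -0.3837]), (0.38, [0.4053, 0.3676])]
349 212
252 232
435 239
canister1 scene [(0.75, [0.6654, -0.0796]), (0.72, [0.5645, -0.3241]), (0.57, [0.6299, 0.1878])]
latch1 scene [(0.82, [0.6531, -0.1264]), (0.7, [0.5231, -0.323]), (0.56, [0.6724, 0.2199])]
scoop1 scene [(0.72, [0.564, -0.3202]), (0.66, [0.4014, 0.42]), (0.65, [0.3915, 0.3815]), (0.44, [0.4064, 0.3345])]
clip1 scene [(0.66, [0.3852, -0.3816]), (0.61, [0.3942, -0.4222]), (0.46, [0.3911, -0.3456])]
293 279
384 220
182 291
77.85 [ 0.27089983 -0.42643725  0.12271742] [-1.79995117e+02 -4.80499599e-03  2.02002547e+00]
```

View pics/l4.png

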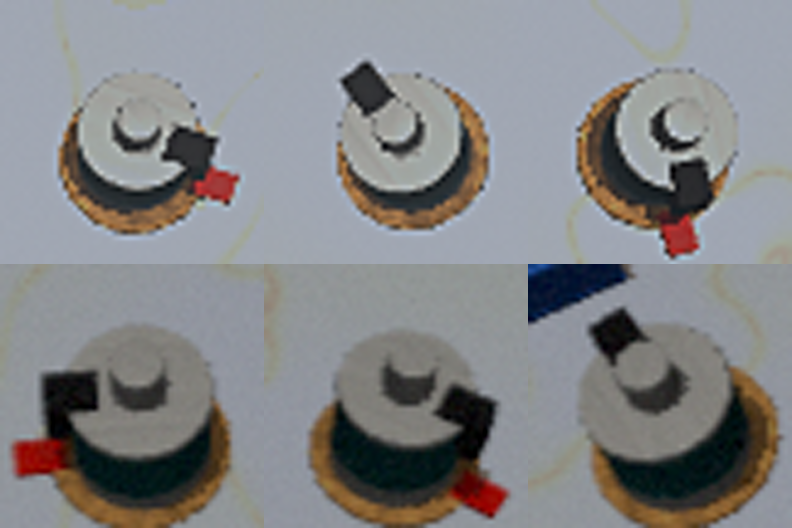

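View pics/l4_scene.png

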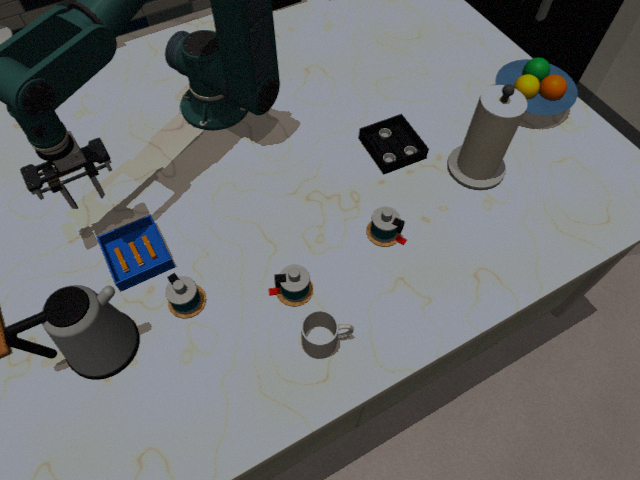

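```bash
python3 - <<'E'
from ang import *
for cam,(x,y),k in(("top",(349,212),(138,122)),("scene",(293,279),(138,94)),("top",(252,232),(134,124)),("scene",(384,220),(146,91)),("top",(435,239),(157,118)),("scene",(182,291),(118,102))):
    K=ray(cam,(x-27+k[0]/4.889-.4,y-27+k[1]/4.889-.4),.0905)[:2]
    print(cam,K.round(4))
for cam in("top","scene"):
    im=cv2.imread(f"pics/l4_{cam}.png")
    for c,a in(((.667,-.0852),-112.5),((.6313,.193),29.6),((.5708,-.3216),-169.6)): print(cam,latch_angle(cam,im,c,.068,a)[0].round(1),a)
E
```

```text
top [ 0.6661 -0.0845]
scene [ 0.6667 -0.0818]
top [0.6313 0.1897]
scene [0.6311 0.1925]
top [ 0.5709 -0.324 ]
scene [ 0.5726 -0.3212]
top -113.8 -112.5
top 29.6 29.6
top -169.2 -169.6
scene -110.2 -112.5
scene 29.6 29.6
scene -169.5 -169.6
```

All three canisters are within about 2–3 mm and 2° of their targets, and both caddies are filled.

```bash
python3 -c "
from station import robot
print(robot.finish_job())"
```

```text
the job is handed in; nothing more can be done
None
```

The job is handed in at about 78 s: all three canisters stand on their own coasters with latches facing the red tabs (one was knocked off partway and put back), the three scoops are in the black caddy, the three clips are in the blue caddy, and the kettle, towel stand and mug were left alone.

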